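Roll the aluminium edging home on a jeweller's catch tray

ROBOT

A 6-joint arm with a two-finger parallel gripper is mounted at the origin on the work surface. World frame = base frame: x ahead of the robot, y to its left, z up, the work surface at z = 0. Lengths are in mm, angles in rad, forces in N, time in s.
With the tool pointing down it reaches from about 350 to 875 mm from the base axis. Payload 15.5 kg.
Tool frame: the origin (TCP) lies midway between the tips of the shut fingers; the grasp point (between the pads) lies 19 mm behind it; z points along the fingers, x is the direction in which the jaws open and shut, and the axes are right-handed (so a half turn about z gives the same grasp; the last joint's range is limited). The gripper opens to 85 mm and grips with 20 to 120 N. Pads are 22 mm wide; open, the fingers measure 114 mm over their backs; the gripper's body (76 mm by 85 mm) begins 54 mm behind the grasp point. The pads swing forward as they close: fully open they stand 13 mm farther back than shut.
Start: joints at [-1.387, 0.494, 1.345, -0, 1.302, -0.096], TCP at [172.002, -600.867, 231.277] pointing down, gripper open.
Joint ranges: [-2.91, 2.91], [-0.82, 2.16], [0.22, 2.67], [-1.22, 4.37], [0.12, 2.79], [-3.08, 3.08]. Speed limits (rad/s): [1.89, 1.89, 2.57, 3.01, 3.01, 3.01].

INTERFACE

Orientations are given as [roll, pitch, yaw] about the fixed x, y, z axes, in that order (R = Rz(yaw) Ry(pitch) Rx(roll)).
In Python, from plant import ctrl, viewer, job gives the robot as it stands.
- The arm moves only by the tool servo_tool, never from a script. Its argument "rows" is a list of rows, each a list of 2 entries, a list of its own where there are three numbers: the shift along the tool's x, y, z scaled (see below), then the turn, a rotation vector about the tool's x, y, z scaled (see below). A call has 1 to 8 rows; each row shifts and turns the pose as measured when the row begins, along the tool's axes as they then stand; what a row does not reach is not made up. The controller multiplies each number of a shift by 0.03 m and each number of a turn by 90 degrees. A row lasts 1/12 s, in which the tool goes at most 41.7 mm and 7.16 degrees, less where a joint would pass 70% of its speed; a pose out of reach is approached as far as the arm can. A call with a number of a shift or a turn outside -1 to 1 is refused whole. A call with a gripper value outside its range is refused whole. "claw" is the closure, from -1 (fully open) to 1 (shut), set as the call begins (left out, the last holds). The fingers move at their own pace and stop on an object; "grip_force" is the grip in N (left out, the last holds). Time passes only in rows, so rows that do not move let the fingers close. It gives the time, the measured TCP pose, the force and the opening at its end, in the units of the state.
- ctrl.state(): the state, without advancing time (a new reading comes with each control period).
- viewer.snapshot(name): name is "scene" or "top" or "wrist"; returns a dict with "frame" (400x640x3 uint8, red, green, blue), "z_map" (400x640 float32, mm along the optical axis (not along the pixel's ray), 0 where there is no reading), "camera_matrix" (3x3 intrinsics, pixels), "world_from_camera" (4x4, takes a point from camera to world coordinates). Camera axes: x right, y down, z forward; pixel columns grow to the right and rows downward; lengths in mm; the calibration is good to about 2 mm. A picture is of the moment at which its call begins.
- job.close_job(): hands the job in, once; it reports no verdict.
The state is a dict: "t": time; "joint_positions": joint angles; "qd": joint speeds; "joint_torque": joint torques, N m; "ee_pos": TCP position; "tool_rot": TCP orientation; "ft_force": force on the tool from outside, world axes, zero at the start; "ft_torque": the same for the moment, N m; "width": opening from 0.0 (shut) to 1.0 (fully open).
Only numpy, scipy, OpenCV 4.12 (cv2) and the standard library are available. Lean on these libraries where they do the work, as an engineer would, in place of code of your own. Each camera call takes 0.05 s, during which the arm holds its last target.

TASK

Take the hand roller out of its wooden block and roll down the aluminium edging on the near rim of the catch tray until all eight sections sit fully home on the wood: set the wheel on one end of the edging, in line with it, and roll along to the other end in firm, even contact, without coming off the edging before it is all down and without pressing so hard (30 N) that the metal dents. Press with the roller only, not the gripper; then stand the roller back upright in its block, fully home on its guard, and leave everything else on the bench where it is.

Things in the scene. Friction and masses are not known exactly. Their poses are not given: they have to be found in the camera images.
- tray: jeweller's catch tray, a low oak frame 250 x 300 mm (x by y) round a metal pan; origin at the centre of its footprint, on the bench. x points from the near rim (with the edging, towards the robot) to the far rim, y runs along the near rim, z up. The frame stands on screw feet with rubber: it gives straight down, about 1 mm per 10 N. Bears at most 30 N from the roller
- rim_mid (a point): nominal middle of the near rim's top (rim 24 mm wide; tray x -113, y 0, z 60 mm), axes as the tray. Nominal only: the screw feet were never set, so the real rim lies up to 8 mm higher or lower than this and slopes along y by up to 0.03 rad (3 mm more at the ends of the edging); no reading shows it, it must be found by touch
- edging_end1 (a point): nominal outer end of section1 at rim height (tray y -104 mm). Eight rigid aluminium T-sections lie end to end on the rim, 26 mm apart; heads 25 x 18 x 4 mm, now 3 to 4 mm above the wood; each ribbed tongue slides down its groove under 13 to 14 N and stays. Home, a head's underside is on the wood and its top 4 mm above it
- edging_end8 (a point): nominal outer end of section8 at rim height (tray y +104 mm), where the edging ends; the bare rim goes on 46 mm further at either end
- section1 (a joint): how far section1 has gone down into the rim, m: 0 = standing 5 mm proud, 0.005 = fully home. Starts at 0.001 to 0.002. Centre of its head at tray x = -113 mm, y = -91 mm
- section2 (a joint): how far section2 has gone down into the rim, m: 0 = standing 5 mm proud, 0.005 = fully home. Starts at 0.001 to 0.002. Centre of its head at tray x = -113 mm, y = -65 mm
- section3 (a joint): how far section3 has gone down into the rim, m: 0 = standing 5 mm proud, 0.005 = fully home. Starts at 0.001 to 0.002. Centre of its head at tray x = -113 mm, y = -39 mm
- section4 (a joint): how far section4 has gone down into the rim, m: 0 = standing 5 mm proud, 0.005 = fully home. Starts at 0.001 to 0.002. Centre of its head at tray x = -113 mm, y = -13 mm
- section5 (a joint): how far section5 has gone down into the rim, m: 0 = standing 5 mm proud, 0.005 = fully home. Starts at 0.001 to 0.002. Centre of its head at tray x = -113 mm, y = 13 mm
- section6 (a joint): how far section6 has gone down into the rim, m: 0 = standing 5 mm proud, 0.005 = fully home. Starts at 0.001 to 0.002. Centre of its head at tray x = -113 mm, y = 39 mm
- section7 (a joint): how far section7 has gone down into the rim, m: 0 = standing 5 mm proud, 0.005 = fully home. Starts at 0.001 to 0.002. Centre of its head at tray x = -113 mm, y = 65 mm
- section8 (a joint): how far section8 has gone down into the rim, m: 0 = standing 5 mm proud, 0.005 = fully home. Starts at 0.001 to 0.002. Centre of its head at tray x = -113 mm, y = 91 mm
- roller_grip (a point): centre of the hand roller's square wooden handle (28 x 28 mm, 70 mm tall), 35 mm below its top, 35 mm above the upper face of the guard, 68 mm above the hub, 90 mm above the wheel's lowest point. x is the way it rolls, y the wheel's axle, z up along the handle. Can be taken from above across either pair of flats
- roller_hub (a point): centre of the roller's black rubber wheel (44 mm diameter, 18 mm wide, in a steel fork 26 mm wide), same axes as roller_grip, 28 mm below the underside of the guard
- roller: the hand roller as a whole, 125 mm tall, 0.22 to 0.34 kg: wheel in a fork, round steel finger guard (68 mm diameter, 5 mm thick), stubby handle. Origin at the lowest point of its wheel, axes as at roller_grip; stands upright in its block, its x along the block's x
- wheel (a joint): turn of the roller's wheel in its fork, rad; starts at 0, turns freely, 1 rad = 22 mm rolled
- block: the roller's wooden block, 100 x 84 x 60 mm (x, y, z), left or right of the tray, fixed; origin at the centre of its underside. A central pocket 52 x 34 mm (x, y) goes down 54 mm from its top; wheel and fork hang in it with 4 mm play all round and the guard rests on the block's top, the hub then 32 mm and roller_grip 100 mm above the underside
- file_flat: dark flat file in the tray, 160 x 18 x 4 mm, loose; leave alone
- file_half: bright file in the tray, 160 x 18 x 4 mm, loose; leave alone
- mandrel: steel ring mandrel with black handle in the tray, 228 mm long, 24 mm thick, loose; leave alone
- ring_clamp: wooden ring clamp on the bench, 120 x 30 x 24 mm, loose; leave alone
- hammer: chasing hammer on the bench, 225 mm long, loose; leave alone
- jar: small amber jar on the bench, 56 mm across, 55 mm tall, loose; leave alone
- dish: small white dish on the bench, 76 mm across, 28 mm tall, loose; leave alone
Mind the look-alikes: they are no part of the job. What is shaped like the roller but yellow is not meant. Leave any purple look-alike of the block alone.

How it is judged:
By the outcome, as a careful person would: the job done as asked, in the order asked, and still so for the second after the job is handed in, with the robot touching nothing.
It also fails if it takes over 72 s, if anything falls off the work surface, if the arm or the gripper's body presses on something with over 40 N, if the wrist force passes 120 N, or if a joint passes its speed limit or range.

## Working session

There is one attempt and no reset: what is moved stays moved. The work goes in short steps, Python scripts to look and compute and a tool call to move; the robot and the scene stay as the last step left them, time stands still between calls to the robot, and variables do not carry over. Pictures are saved under pics/ and viewed, and the job is handed in when it is done.

Besides the shell and the picture viewer there is one more tool, called as name(argument=value, ...) on one line, values as JSON. servo_tool: Moves the arm, as the interface text tells. Its arguments: {"type":"object","properties":{"rows":{"type":"array","items":{"type":"array"}},"claw":{"type":"number"},"grip_force":{"type":"number"}},"required":["rows"]}

```bash
ls; mkdir -p pics
python3 - <<'E'
from plant import ctrl, viewer, job
import cv2,json
print(ctrl.state())
import numpy as np
for n in ["scene","top","wrist"]:
    s=viewer.snapshot(n)
    cv2.imwrite(f"pics/{n}0.png",s["frame"][:,:,::-1])
    np.savez(f"{n}0.npz",**s)
    print(n,s["camera_matrix"].tolist(),np.round(s["world_from_camera"],3).tolist())
E
```

```text
pics
{'t': 0.0, 'joint_positions': array([-1.38752896e+00,  4.94175915e-01,  1.34617730e+00, -1.44952482e-05,
        1.30247270e+00, -9.55027340e-02]), 'qd': array([ 0.00026998,  0.00012381, -0.00051496, -0.00094631,  0.00078371,
       -0.001816  ]), 'joint_torque': array([-4.12578971e-03, -8.82168388e+01, -3.83882153e+01, -3.71027918e-04,
        1.00017514e-02, -1.72279078e-05]), 'ee_pos': array([ 171.91140543, -600.50075668,  230.68912496]), 'tool_rot': array([-3.14148896e+00,  1.22897539e-03, -1.29202231e+00]), 'ft_force': array([-0.46484571,  0.13406384, -0.18839117]), 'ft_torque': array([ 0.01918181, -0.03467985,  0.02010859]), 'width': 0.9985538021632498}
scene [[448.49654581509736, 0.0, 325.4230119821076], [0.0, 448.49654581509736, 206.93477965577492], [0.0, 0.0, 1.0]] [[-0.558, 0.693, -0.456, 1116.524], [0.83, 0.458, -0.319, 437.546], [-0.013, -0.557, -0.831, 1158.077], [0.0, 0.0, 0.0, 1.0]]
top [[405.1457119217452, 0.0, 316.7338361111048], [0.0, 405.1457119217452, 194.82446609916755], [0.0, 0.0, 1.0]] [[-0.0, -0.997, 0.073, 453.853], [-1.0, -0.0, -0.007, 14.781], [0.007, -0.073, -0.997, 1106.52], [0.0, 0.0, 0.0, 1.0]]
wrist [[348.6484663078165, 0.0, 323.81140359109537], [0.0, 348.6484663078165, 200.200177030415], [0.0, 0.0, 1.0]] [[0.275, -0.924, -0.265, 238.993], [-0.961, -0.264, -0.076, -581.192], [-0.0, 0.276, -0.961, 373.556], [0.0, 0.0, 0.0, 1.0]]
```

View pics/scene0.png

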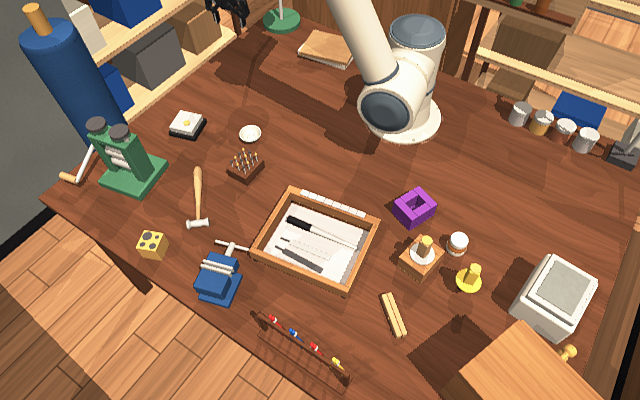

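View pics/top0.png

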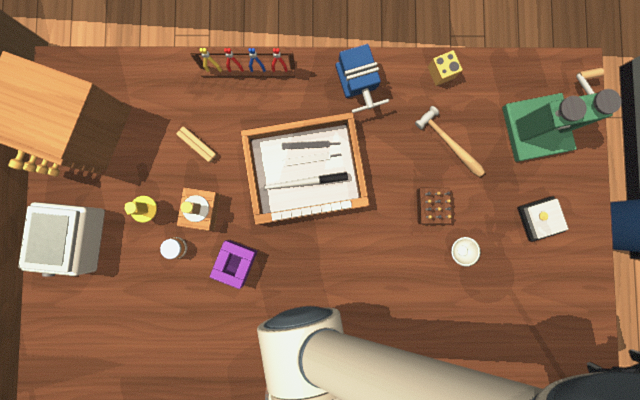

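View pics/wrist0.png

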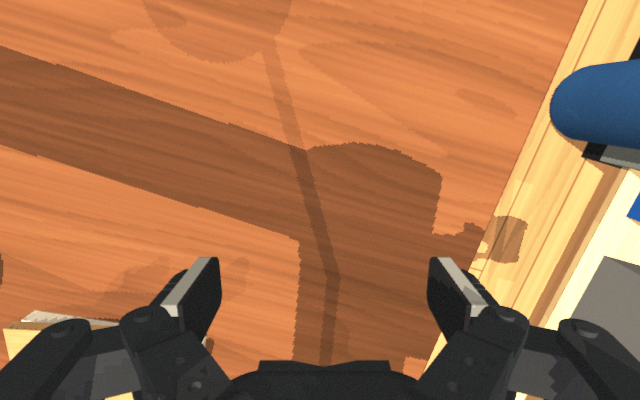

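```bash
cat > h.py <<'E'
import numpy as np,cv2
def load(n): return dict(np.load(n))
def cloud(s):
    K=s["camera_matrix"];T=s["world_from_camera"];z=s["z_map"]
    v,u=np.mgrid[0:z.shape[0],0:z.shape[1]]
    P=np.stack([(u-K[0,2])/K[0,0]*z,(v-K[1,2])/K[1,1]*z,z],-1)
    W=P@T[:3,:3].T+T[:3,3]; W[z<=0]=np.nan
    return W
E
python3 - <<'E'
from h import *
s=load("top0.npz");W=cloud(s);f=s["frame"]
for n,(u,v) in dict(grip=(190,207),guard=(203,218),block=(183,195),yel=(133,207),purple=(222,250),jar=(173,248),e1=(348,206),e8=(277,214),bench=(220,330)).items(): print(n,np.round(W[v,u],1),f[v,u])
for n,(a,b,c,d) in dict(a=(150,255,120,290),b=(190,235,235,375)).items():
    cv2.imwrite(f"pics/crop_{n}.png",cv2.resize(f[a:b,c:d,::-1],None,fx=4.5,fy=4.5,interpolation=cv2.INTER_NEAREST))
E
```

```text
grip [495.5 310.8 137.1] [244 244 142]
guard [470.5 299.3  63.7] [222 231 225]
block [530.1 354.1  56.6] [243 182 111]
yel [nan nan nan] [242 244 146]
purple [389.  249.2  63.9] [184  98 198]
jar [393.6 376.9  55.4] [241 244 246]
e1 [501.4 -73.2  62.8] [246 251 246]
e8 [480.9 110.1  58. ] [242 240 232]
bench [172.3 265.9  -2.7] [147  93  62]
```

View pics/crop_a.png

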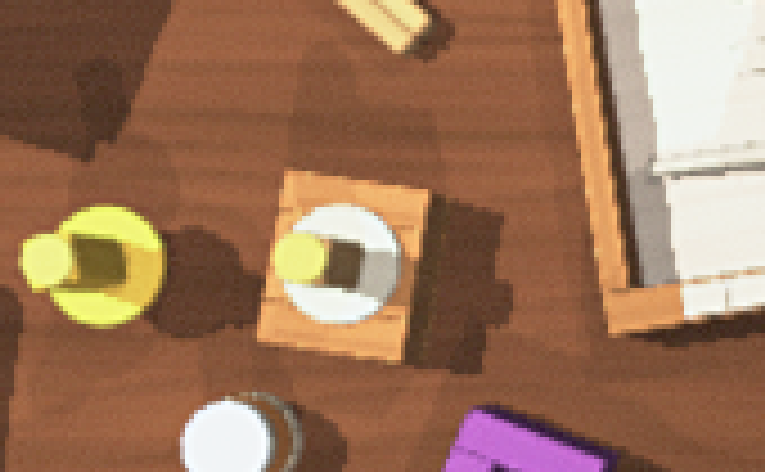

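View pics/crop_b.png

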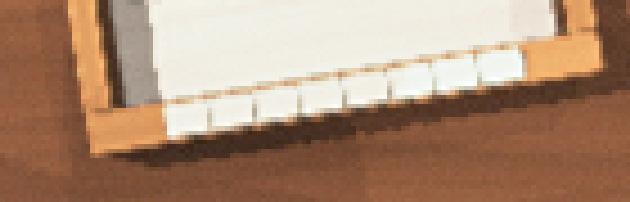

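```bash
cat >> h.py <<'E'
def rayplane(s,uv,z):
    K=s["camera_matrix"];T=s["world_from_camera"];uv=np.atleast_2d(uv).astype(float)
    d=np.c_[(uv[:,0]-K[0,2])/K[0,0],(uv[:,1]-K[1,2])/K[1,1],np.ones(len(uv))]@T[:3,:3].T
    o=T[:3,3]; k=(z-o[2])/d[:,2]; return o+d*k[:,None]
def rect(P):
    (c,wh,a)=cv2.minAreaRect(P[:,:2].astype(np.float32)); return np.round(c,1),np.round(wh,1),round(a,2)
E
python3 - <<'E'
from h import *
for n in ("top0","scene0"):
    s=load(n+".npz");W=cloud(s);f=s["frame"];hsv=cv2.cvtColor(f,cv2.COLOR_RGB2HSV)
    x,y,z=W[...,0],W[...,1],W[...,2]
    # block top
    reg=(abs(x-490)<75)&(abs(y-318)<65)&(z>48)&(z<72)
    m=reg.astype(np.uint8); m=cv2.morphologyEx(m,cv2.MORPH_OPEN,np.ones((3,3)))
    v,u=np.nonzero(m);P=rayplane(s,np.c_[u,v],60); print(n,"block",len(u),rect(P),np.nanmedian(z[m>0]))
    # handle top
    m=((abs(x-490)<45)&(abs(y-310)<40)&(z>125)).astype(np.uint8)
    v,u=np.nonzero(m);P=rayplane(s,np.c_[u,v],135); print("handle",len(u),rect(P),P.mean(0).round(1),np.nanmedian(z[m>0]))
    # guard
    m=((abs(x-490)<45)&(abs(y-312)<45)&(hsv[...,1]<60)&(z>50)&(z<80)).astype(np.uint8)
    v,u=np.nonzero(m);P=rayplane(s,np.c_[u,v],65); c,r=cv2.minEnclosingCircle(P[:,:2].astype(np.float32));print("guard",len(u),np.round(c,1),r)
    # edging
    m=((abs(x-491)<35)&(abs(y-18)<125)&(hsv[...,1]<35)&(f[...,0]>170)&(z>45)&(z<85)).astype(np.uint8)
    nn,lab,st,ce=cv2.connectedComponentsWithStats(m); i=1+np.argmax(st[1:,4]); m=lab==i
    v,u=np.nonzero(m);
    print("edge z med",np.nanmedian(z[m]))
    A=np.c_[np.ones(m.sum()),x[m]-491,y[m]-18]; ok=np.isfinite(z[m]);print(np.linalg.lstsq(A[ok],z[m][ok],rcond=None)[0])
    for zz in (60,66,72):
        P=rayplane(s,np.c_[u,v],zz); print("edging",len(u),rect(P),P.mean(0).round(1))
    g=f.copy();g[m]=[255,0,0];cv2.imwrite(f"pics/seg_{n}.png",g[:,:,::-1])
    # tray whole
    m=((abs(x-600)<190)&(abs(y-18)<210)&(z>40)&(z<85)&(x>450)&(x<780)).astype(np.uint8)
    nn,lab,st,ce=cv2.connectedComponentsWithStats(m); i=1+np.argmax(st[1:,4]); m=lab==i
    v,u=np.nonzero(m);P=rayplane(s,np.c_[u,v],60); print("tray",len(u),rect(P))
    # bench depth bias
    m=(abs(x-330)<40)&(abs(y-150)<60); print("bench",np.nanmedian(z[m]))
E
```

```text
top0 block 1063 (array([495.5, 318.5]), array([86.6, 99.9]), 81.27) 60.90623817926826
handle 139 (array([496.5, 319.1]), array([29.6, 27.5]), 80.56) [496.4 318.8 135. ] 136.6022900722926
guard 360 [495.6 319.4] 34.34220886230469
edge z med 62.5889375581562
[6.23625070e+01 1.17401389e-01 6.22520435e-03]
edging 515 (array([491. ,  22.2]), array([ 18.3, 205.9]), 9.46) [491.8  20.7  60. ]
edging 515 (array([490.8,  22.2]), array([ 18.2, 204.7]), 9.46) [491.6  20.6  66. ]
edging 515 (array([490.5,  22.2]), array([ 18.1, 203.5]), 9.46) [491.3  20.6  72. ]
tray 3110 (array([624. ,  -5.5]), array([276.6, 396.9]), 9.38)
bench 0.7037082550723426
scene0 block 833 (array([498.1, 322.3]), array([ 86.1, 105.7]), 81.38) 61.93113156494314
handle 118 (array([497.8, 322.8]), array([29.5, 32.7]), 83.68) [498.3 322.3 135. ] 136.93970855150832
guard 272 [497.6 322.2] 34.071571350097656
edge z med 63.01634917545982
[ 6.30095624e+01  4.00628009e-02 -8.09430775e-03]
edging 318 (array([491. ,  23.9]), array([ 19.4, 207. ]), 8.94) [491.5  22.4  60. ]
edging 318 (array([494.5,  26.2]), array([ 19.3, 205.9]), 8.94) [494.9  24.7  66. ]
edging 318 (array([497.9,  28.4]), array([ 19.2, 204.8]), 8.94) [498.3  27.   72. ]
tray 2745 (array([619.9,  -3.5]), array([268.8, 402.6]), 9.58)
bench 2.0569500662413702
```

View pics/seg_scene0.png

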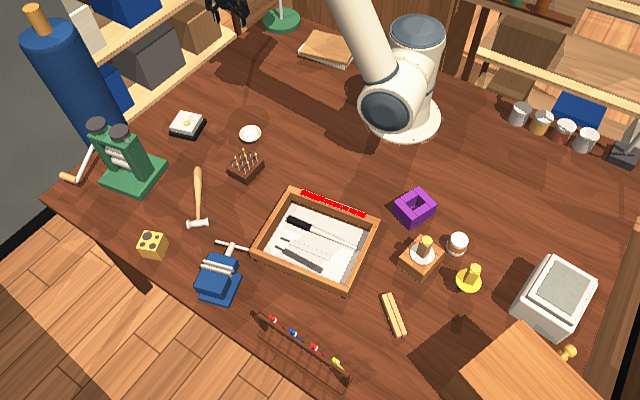

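View pics/seg_top0.png

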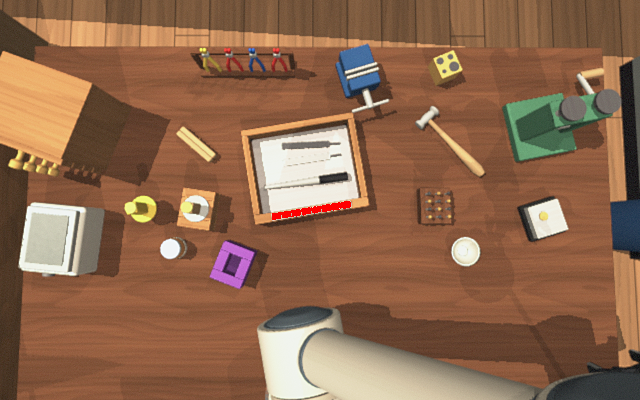

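```bash
cat > plan.py <<'E'
import numpy as np,sys
from scipy.spatial.transform import Rotation as R
from plant import ctrl
def st(): 
    s=ctrl.state(); return s
def delta(target,yaw=None,verbose=True):
    s=ctrl.state();Rm=R.from_euler('xyz',s['tool_rot']);
    d=np.array(target)-s['ee_pos']; dt=Rm.inv().apply(d)
    print("t",round(s['t'],2),"pos",s['ee_pos'].round(1),"rot",s['tool_rot'].round(4),"F",s['ft_force'].round(2),"w",round(s['width'],3))
    print(" tool shift mm",dt.round(1)," units total",(dt/30).round(3)," rows>=",max(np.abs(dt).max()/30,np.linalg.norm(dt)/41.7).round(2))
    if yaw is not None:
        Rt=R.from_euler('xyz',[np.pi,0,yaw]); rv=(Rm.inv()*Rt).as_rotvec(); print(" turn units total",(np.degrees(rv)/90).round(4)," rows>=",(np.degrees(np.linalg.norm(rv))/7.16).round(2))
E
python3 -c "
from plan import *
delta([440,-330,231])"
```

```text
t 0.15 pos [ 172.  -600.6  230.8] rot [-3.1415e+00  9.0000e-04 -1.2920e+00] F [0.14 0.9  0.1 ] w 0.997
 tool shift mm [-186.4 -332.2    0. ]  units total [-6.2130e+00 -1.1072e+01  1.0000e-03]  rows>= 11.07
```

servo_tool(rows=[[[-0.56, -1, 0], [0, 0, 0]], [[-0.56, -1, 0], [0, 0, 0]], [[-0.56, -1, 0], [0, 0, 0]], [[-0.56, -1, 0], [0, 0, 0]], [[-0.56, -1, 0], [0, 0, 0]], [[-0.56, -1, 0], [0, 0, 0]], [[-0.56, -1, 0], [0, 0, 0]], [[-0.56, -1, 0], [0, 0, 0]]], claw=-1, grip_force=120)

```text
t: 0.82
ee_pos: [368.0, -401.8, 228.5]
tool_rot: [3.14, 0.002, -1.301]
ft_force: [0.5, 0.3, 0.3]
width: 0.999
```

```bash
python3 -c "
from plan import *
delta([497,320,210],-0.152)"
```

```text
t 0.82 pos [ 368.  -401.8  228.5] rot [ 3.1399e+00  1.9000e-03 -1.3014e+00] F [0.45 0.3  0.28] w 0.999
 tool shift mm [-661.4 -316.5   19.3]  units total [-22.046 -10.551   0.642]  rows>= 22.05
 turn units total [ 2.000e-04  1.700e-03 -7.317e-01]  rows>= 9.2
```

servo_tool(rows=[[[-1, -0.48, 0], [0, 0, 0]], [[-1, -0.48, 0], [0, 0, 0]], [[-1, -0.48, 0], [0, 0, 0]], [[-1, -0.48, 0], [0, 0, 0]], [[-1, -0.48, 0], [0, 0, 0]], [[-1, -0.48, 0], [0, 0, 0]], [[-1, -0.48, 0], [0, 0, 0]], [[-1, -0.48, 0], [0, 0, 0]]])

```text
t: 1.48
ee_pos: [418.3, -127.9, 227.8]
tool_rot: [3.141, 0.002, -1.301]
ft_force: [1.3, -0.4, 0.2]
width: 1.001
```

servo_tool(rows=[[[-1, -0.48, 0], [0, 0, 0]], [[-1, -0.48, 0], [0, 0, 0]], [[-1, -0.48, 0], [0, 0, 0]], [[-1, -0.48, 0], [0, 0, 0]], [[-1, -0.48, 0], [0, 0, 0]], [[-1, -0.48, 0], [0, 0, 0]], [[-1, -0.48, 0], [0, 0, 0]], [[-1, -0.48, 0], [0, 0, 0]]])

```text
t: 2.15
ee_pos: [464.3, 148.0, 228.2]
tool_rot: [3.141, 0.001, -1.301]
ft_force: [0.4, 0.6, 0.8]
width: 0.998
```

servo_tool(rows=[[[0, 0, 0], [0, 0, -0.079]], [[0, 0, 0], [0, 0, -0.079]], [[0, 0, 0], [0, 0, -0.079]], [[0, 0, 0], [0, 0, -0.079]], [[0, 0, 0], [0, 0, -0.079]], [[0, 0, 0], [0, 0, -0.079]], [[0, 0, 0], [0, 0, -0.079]], [[0, 0, 0], [0, 0, -0.079]]])

```text
t: 2.82
ee_pos: [463.8, 156.5, 227.0]
tool_rot: [-3.14, 0.003, -0.302]
ft_force: [0.1, -0.6, -0.1]
width: 1.001
```

```bash
python3 -c "
from plan import *
delta([470,290,240],-0.152)
from plant import viewer
import cv2
s=viewer.snapshot('wrist');np.savez('wrist1.npz',**s);cv2.imwrite('pics/wrist1.png',s['frame'][:,:,::-1])"
```

```text
t 2.82 pos [463.8 156.5 227. ] rot [-3.1402  0.0033 -0.3024] F [ 0.06 -0.61 -0.07] w 1.001
 tool shift mm [ -33.9 -129.3  -12.7]  units total [-1.128 -4.311 -0.425]  rows>= 4.31
 turn units total [-0.001   0.002  -0.0958]  rows>= 1.2
```

View pics/wrist1.png

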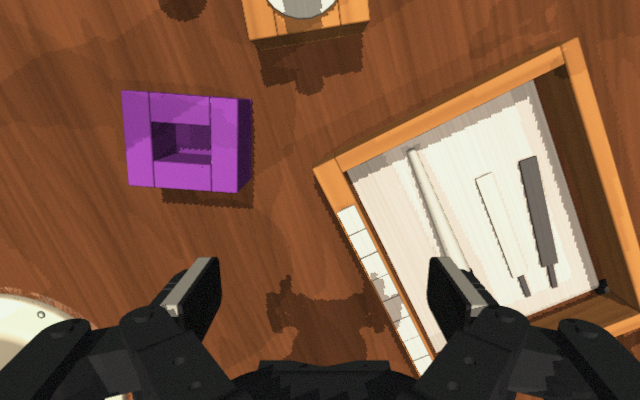

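servo_tool(rows=[[[0, 0, 0], [0, 0, -0.05]], [[0, 0, 0], [0, 0, -0.046]], [[0, -1, -0.1], [0, 0, 0]], [[-0.2, -1, -0.1], [0, 0, 0]], [[0, -0.5, 0], [0, 0, 0]], [[0, 0, 0], [0, 0, 0]]])

```text
t: 3.37
ee_pos: [468.3, 233.2, 232.8]
tool_rot: [-3.14, 0.004, -0.153]
ft_force: [-0.1, -0.3, 0.4]
width: 1.001
```

```bash
python3 -c "
from plan import *
delta([497,320,230],-0.152)
from plant import viewer
import cv2
s=viewer.snapshot('wrist');np.savez('wrist2.npz',**s);cv2.imwrite('pics/wrist2.png',s['frame'][:,:,::-1])"
```

```text
t 3.37 pos [468.3 233.2 232.8] rot [-3.1405  0.0044 -0.1527] F [-0.13 -0.31  0.41] w 1.001
 tool shift mm [ 15.2 -90.2   2.8]  units total [ 0.507 -3.006  0.093]  rows>= 3.01
 turn units total [-0.0007  0.0028 -0.0005]  rows>= 0.04
```

View pics/wrist2.png

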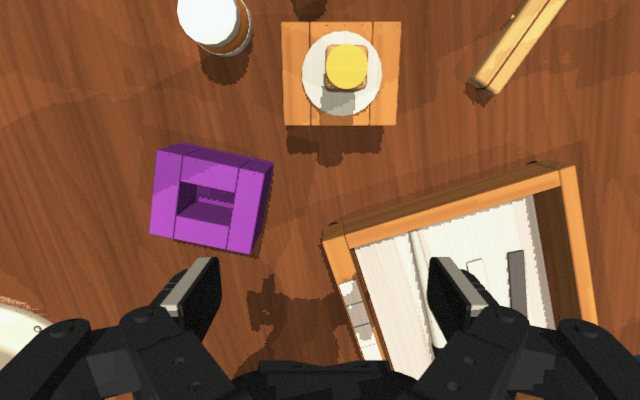

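Run:
```python
from h import *
s=load("wrist2.npz");W=cloud(s);f=s["frame"];hsv=cv2.cvtColor(f,cv2.COLOR_RGB2HSV)
x,y,z=W[...,0],W[...,1],W[...,2]
reg=(abs(x-495)<80)&(abs(y-320)<65)&(z>45)&(z<72); m=cv2.morphologyEx(reg.astype(np.uint8),cv2.MORPH_OPEN,np.ones((5,5)))
m2=m.copy(); v,u=np.nonzero(m2);P=rayplane(s,np.c_[u,v],60);print("block",rect(P),np.nanmedian(z[m2>0]))
m=((abs(x-495)<45)&(abs(y-320)<40)&(z>120)); v,u=np.nonzero(m);P=rayplane(s,np.c_[u,v],135);print("handle",len(u),rect(P),np.nanmedian(z[m]))
m=((abs(x-495)<50)&(abs(y-320)<45)&(hsv[...,1]<50)&(z>50)&(z<80)); v,u=np.nonzero(m);P=rayplane(s,np.c_[u,v],65);c,r=cv2.minEnclosingCircle(P[:,:2].astype(np.float32));print("guard",len(u),np.round(c,1),r)
```

```text
block (array([494.5, 320.5]), array([82.9, 99.6]), 81.23) 60.72882327729019
handle 1910 (array([495.2, 320.5]), array([27.9, 27.8]), 81.23) 137.52195876793746
guard 3184 [495.8 320.8] 33.49222946166992
```

servo_tool(rows=[[[0.1, -1, 0], [0, 0, 0]], [[0.1, -1, 0], [0, 0, 0]], [[0.26, -1, 0], [0, 0, 0]], [[0, 0, 0], [0, 0, 0]]])

```text
t: 3.75
ee_pos: [495.6, 318.2, 232.2]
tool_rot: [3.14, 0.006, -0.164]
ft_force: [-0.9, -1.0, -1.0]
width: 0.998
```

```bash
python3 -c "
from plan import *
delta([495.5,320.5,81],-0.153)"
```

```text
t 3.75 pos [495.6 318.2 232.2] rot [ 3.1401  0.006  -0.1637] F [-0.86 -1.02 -0.99] w 0.998
 tool shift mm [  0.5  -2.5 151.2]  units total [ 0.015 -0.082  5.039]  rows>= 5.04
 turn units total [ 0.0009  0.0038 -0.0068]  rows>= 0.1
```

servo_tool(rows=[[[0.02, -0.08, 0.8], [0, 0.004, -0.007]], [[0, 0, 0.9], [0, 0, 0]], [[0, 0, 0.9], [0, 0, 0]], [[0, 0, 0.9], [0, 0, 0]], [[0, 0, 0.9], [0, 0, 0]], [[0, 0, 0.4], [0, 0, 0]], [[0, 0, 0], [0, 0, 0]]])

```text
t: 4.33
ee_pos: [498.3, 315.1, 83.2]
tool_rot: [3.14, -0.003, -0.167]
ft_force: [-0.6, 0.1, -0.4]
width: 0.995
```

```bash
python3 -c "
from plan import *
delta([495.5,320.5,81],-0.153)
from plant import viewer
import cv2
s=viewer.snapshot('wrist');np.savez('wrist3.npz',**s);cv2.imwrite('pics/wrist3.png',s['frame'][:,:,::-1])"
```

```text
t 4.33 pos [498.3 315.1  83.2] rot [ 3.1399e+00 -3.0000e-03 -1.6650e-01] F [-0.55  0.11 -0.43] w 0.995
 tool shift mm [-3.7 -4.9  2.2]  units total [-0.123 -0.163  0.074]  rows>= 0.16
 turn units total [ 0.0011 -0.0019 -0.0086]  rows>= 0.11
```

View pics/wrist3.png

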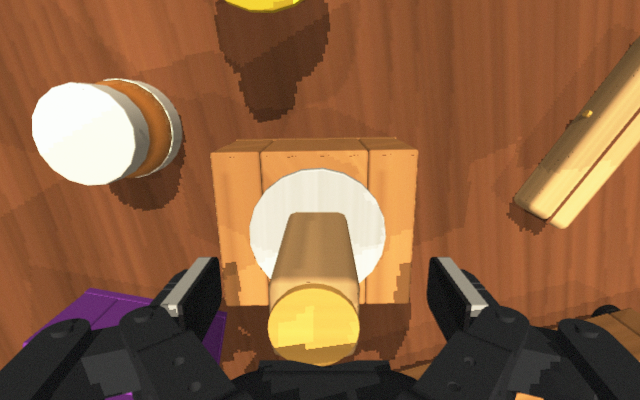

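servo_tool(rows=[[[-0.12, -0.16, 0.07], [0, -0.002, -0.008]], [[0, 0, 0], [0, 0, 0]]])

```text
t: 4.55
ee_pos: [496.3, 319.9, 83.4]
tool_rot: [3.141, -0.001, -0.156]
ft_force: [0.4, 0.2, -1.3]
width: 0.999
```

```bash
python3 -c "
from plan import *
delta([495.5,320.5,81],-0.153)"
```

```text
t 4.55 pos [496.3 319.9  83.4] rot [ 3.1406e+00 -7.0000e-04 -1.5550e-01] F [ 0.37  0.16 -1.25] w 0.999
 tool shift mm [-0.9 -0.5  2.4]  units total [-0.029 -0.016  0.081]  rows>= 0.08
 turn units total [ 0.0006 -0.0004 -0.0016]  rows>= 0.02
```

servo_tool(rows=[[[-0.03, -0.01, 0.08], [0, 0, 0]], [[0, 0, 0], [0, 0, 0]], [[0, 0, 0], [0, 0, 0]], [[0, 0, 0], [0, 0, 0]], [[0, 0, 0], [0, 0, 0]], [[0, 0, 0], [0, 0, 0]]], claw=1, grip_force=120)

```text
t: 5.05
ee_pos: [497.2, 321.5, 85.2]
tool_rot: [-3.139, -0.006, -0.156]
ft_force: [0.7, -0.4, -2.5]
width: 0.313
```

servo_tool(rows=[[[0, 0, 0], [0, 0, 0]], [[0, 0, 0], [0, 0, 0]]])

```text
t: 5.22
ee_pos: [497.1, 321.4, 85.2]
tool_rot: [-3.139, -0.006, -0.156]
ft_force: [0.3, -0.3, -3.2]
width: 0.311
```

```bash
python3 -c "
from plan import *
delta([495.5,320.5,81],-0.153);print(st()['ft_torque'])"
```

```text
t 5.22 pos [497.1 321.4  85.2] rot [-3.1388 -0.0059 -0.1556] F [ 0.29 -0.29 -3.22] w 0.311
 tool shift mm [-1.4  1.2  4.2]  units total [-0.047  0.039  0.139]  rows>= 0.14
 turn units total [-0.0018 -0.0038 -0.0017]  rows>= 0.06
[ 0.04085195 -0.00134271 -0.01545549]
```

servo_tool(rows=[[[0, 0, -0.2], [0, 0, 0]], [[0, 0, -0.4], [0, 0, 0]], [[0, 0, -0.4], [0, 0, 0]], [[0, 0, -0.4], [0, 0, 0]], [[0, 0, -0.4], [0, 0, 0]], [[0, 0, 0], [0, 0, 0]]])

```text
t: 5.72
ee_pos: [495.6, 320.7, 141.3]
tool_rot: [-3.141, -0.003, -0.156]
ft_force: [0.8, 0.3, -2.9]
width: 0.316
```

```bash
python3 -c "
from plan import *
delta([497.1,321.4,180],-0.156);print(st()['ft_torque'])"
```

```text
t 5.72 pos [495.6 320.7 141.3] rot [-3.1412e+00 -2.6000e-03 -1.5560e-01] F [ 0.76  0.25 -2.89] w 0.316
 tool shift mm [  1.5  -0.9 -38.7]  units total [ 0.05  -0.032 -1.289]  rows>= 1.29
 turn units total [-0.0002 -0.0017  0.0003]  rows>= 0.02
[ 0.08481172 -0.09686856 -0.01034338]
```

servo_tool(rows=[[[0, 0, -0.6], [0, 0, 0]], [[0, 0, -0.8], [0, 0, 0]], [[0, 0, -0.5], [0, 0, 0.079]], [[0, 0, 0], [0, 0, 0.079]], [[0, 0, 0], [0, 0, 0.079]], [[0, 0, 0], [0, 0, 0.079]], [[0, 0, 0], [0, 0, 0.079]], [[0, 0, 0], [0, 0, 0.079]]])

```text
t: 6.38
ee_pos: [494.1, 319.9, 198.8]
tool_rot: [3.141, -0.001, -0.907]
ft_force: [-0.2, -0.7, -3.0]
width: 0.317
```

servo_tool(rows=[[[0, 0, 0], [0, 0, 0.079]], [[0, 0, 0], [0, 0, 0.079]], [[0, 0, 0], [0, 0, 0.079]], [[0, 0, 0], [0, 0, 0.079]], [[0, 0, 0], [0, 0, 0]]])

```text
t: 6.8
ee_pos: [492.9, 319.2, 195.9]
tool_rot: [3.138, -0.003, -1.414]
ft_force: [-0.4, 1.0, -3.6]
width: 0.316
```

```bash
python3 -c "
from plan import *
delta([400,60,200],-1.407)"
```

```text
t 6.8 pos [492.9 319.2 195.9] rot [ 3.1380e+00 -2.6000e-03 -1.4138e+00] F [-0.37  1.02 -3.58] w 0.316
 tool shift mm [241.5 132.3  -3. ]  units total [ 8.051  4.409 -0.099]  rows>= 8.05
 turn units total [ 0.0023 -0.0016 -0.0043]  rows>= 0.06
```

servo_tool(rows=[[[0.6, 0.35, 0], [0, 0, 0]], [[1, 0.55, 0], [0, 0, 0]], [[1, 0.55, 0], [0, 0, 0]], [[1, 0.55, 0], [0, 0, 0]], [[1, 0.55, 0], [0, 0, 0]], [[1, 0.55, 0], [0, 0, 0]], [[1, 0.55, 0], [0, 0, 0]], [[1, 0.55, -0.1], [0, 0, 0]]])

```text
t: 7.47
ee_pos: [404.8, 69.4, 196.3]
tool_rot: [3.138, -0.001, -1.369]
ft_force: [0.5, -1.7, -2.7]
width: 0.317
```

servo_tool(rows=[[[0.4, 0.3, -0.1], [0, 0, 0]], [[0, 0, 0], [0, 0, 0]]])

```text
t: 7.63
ee_pos: [395.3, 51.0, 199.3]
tool_rot: [3.136, -0.002, -1.362]
ft_force: [0.9, 0.8, -2.3]
width: 0.313
```

```bash
python3 -c "
from plan import *
delta([400,60,200],-1.407)
from plant import viewer
import cv2
s=viewer.snapshot('wrist');np.savez('wrist4.npz',**s);cv2.imwrite('pics/wrist4.png',s['frame'][:,:,::-1])
s=viewer.snapshot('top');np.savez('top4.npz',**s)"
```

```text
t 7.63 pos [395.3  51.  199.3] rot [ 3.1363e+00 -1.7000e-03 -1.3623e+00] F [ 0.89  0.82 -2.33] w 0.313
 tool shift mm [-7.8 -6.5 -0.8]  units total [-0.261 -0.216 -0.026]  rows>= 0.26
 turn units total [ 0.0034 -0.0012  0.0285]  rows>= 0.36
```

View pics/wrist4.png

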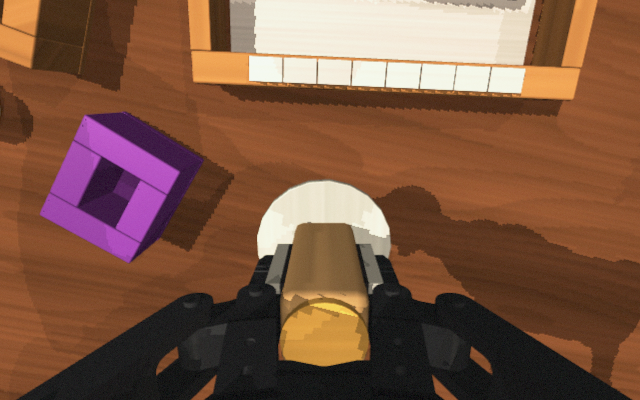

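Run:
```python
from h import *
s=load("wrist4.npz");W=cloud(s);f=s["frame"];hsv=cv2.cvtColor(f,cv2.COLOR_RGB2HSV)
x,y,z=W[...,0],W[...,1],W[...,2]
m=(hsv[...,1]<45)&(f[...,0]>150); m[:50]=0;m[102:]=0;m[:,:246]=0;m[:,526:]=0
# drop pan: connected below rim wood strip
nn,lab,st,ce=cv2.connectedComponentsWithStats(cv2.morphologyEx(m.astype(np.uint8),cv2.MORPH_CLOSE,np.ones((1,5))))
for i in range(1,nn):
    if st[i,4]>50: print(st[i],ce[i])
m=lab==(1+np.argmax(st[1:,4]))
print("z",np.nanmedian(z[m]),np.nanmedian(z[(lab>0)]))
v,u=np.nonzero(m)
ok=np.isfinite(z[m]);c=np.array([491,22]);Y=(y[m]-22)
print(np.polyfit(Y[ok],z[m][ok],1))
for zz in (60,63,66): 
    P=rayplane(s,np.c_[u,v],zz); print(zz,rect(P))
g=cv2.resize(f[40:110,180:600,::-1],None,fx=1.9,fy=4);cv2.imwrite("pics/e4.png",g)
g=f.copy();g[m]=[255,0,0];cv2.imwrite("pics/e4m.png",cv2.resize(g[40:110,180:600,::-1],None,fx=1.9,fy=4))
s=load("top4.npz");W=cloud(s);z=W[...,2];m=(abs(W[...,0]-495)<6);
for n in ("top0.npz","top4.npz","wrist4.npz"):
    s=load(n);W=cloud(s);z=W[...,2]
    # rim wood at the both ends : along edging line
    for t in (-125,-91,-45,0,45,91,125):
        p=np.array([491.5-.163*t,22.5+.987*t]); q=(np.hypot(W[...,0]-p[0],W[...,1]-p[1])<9)&(z>40)&(z<90); print(n,t,q.sum(),np.round(np.nanmedian(z[q]),1))
```

```text
[ 255   50  270   14 2370] [418.22362869  54.51603376]
[ 249   56  276   37 6708] [385.59063804  74.23673226]
z 63.153239384796905 62.49743273968619
[-1.72975996e-02  6.30400341e+01]
60 (array([491.1,  22.3]), array([ 17.7, 209.1]), 9.44)
63 (array([490.8,  22.8]), array([ 17.5, 206.8]), 9.44)
66 (array([490.6,  23.3]), array([ 17.3, 204.6]), 9.44)
top0.npz -125 39 56.9
top0.npz -91 40 64.1
top0.npz -45 37 63.2
top0.npz 0 38 63.0
top0.npz 45 38 61.6
top0.npz 91 40 60.8
top0.npz 125 38 53.4
top4.npz -125 37 58.0
top4.npz -91 40 64.5
top4.npz -45 36 63.9
top4.npz 0 39 63.0
top4.npz 45 37 62.3
top4.npz 91 40 61.1
top4.npz 125 39 53.6
wrist4.npz -125 451 57.8
wrist4.npz -91 465 64.6
wrist4.npz -45 462 64.1
wrist4.npz 0 474 63.1
wrist4.npz 45 471 63.0
wrist4.npz 91 465 61.3
wrist4.npz 125 447 53.6
```

View pics/e4m.png

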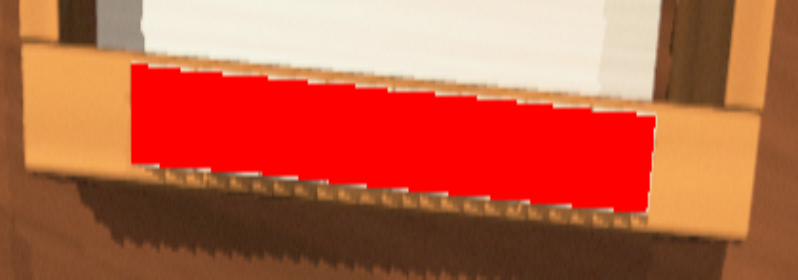

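View pics/e4.png

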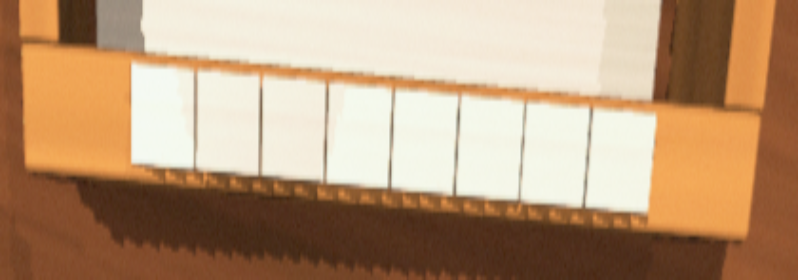

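Run:
```python
from h import *
from scipy.optimize import least_squares
from scipy.spatial.transform import Rotation as R
s=load("wrist4.npz");f=s["frame"];hsv=cv2.cvtColor(f,cv2.COLOR_RGB2HSV)
m=((hsv[...,1]<50)&(f[...,0]>130)).astype(np.uint8); m[:170]=0
pts=[]
for u in range(268,382,3):
    v=np.nonzero(m[:240,u])[0]
    if len(v): pts.append((u,v[0]))
pts=np.array(pts)
W=cloud(s);print("guard z",np.nanmedian(W[...,2][200:215,300:350]))
zg=199.3-75.2+55
P=rayplane(s,pts,zg)
r=least_squares(lambda p:np.hypot(P[:,0]-p[0],P[:,1]-p[1])-34,[400,50],loss='soft_l1')
c=r.x;print(c,np.abs(r.fun).mean())
d=np.r_[c-[395.3,51.0],0];print("in tool",R.from_euler('xyz',[3.1363,-.0017,-1.3623]).inv().apply(d))
```

```text
guard z 179.47638948730224
[393.96684008  51.06425775] 0.16788429635455435
in tool [-0.33881512  1.29097234  0.00625674]
```

```bash
python3 -c "
from plan import *
delta([476.9,114.5,190],-1.406)"
```

```text
t 7.73 pos [396.5  52.7 199.1] rot [ 3.1371e+00 -1.4000e-03 -1.3632e+00] F [ 0.05  0.72 -3.15] w 0.314
 tool shift mm [-43.9 -91.4   8.6]  units total [-1.463 -3.047  0.288]  rows>= 3.05
 turn units total [ 0.0028 -0.001   0.0273]  rows>= 0.34
```

servo_tool(rows=[[[-0.3, -0.6, 0], [0.003, 0, 0.027]], [[-0.37, -0.8, 0.1], [0, 0, 0]], [[-0.37, -0.8, 0.1], [0, 0, 0]], [[-0.3, -0.7, 0.1], [0, 0, 0]], [[0, 0, 0], [0, 0, 0]]])

```text
t: 8.15
ee_pos: [479.4, 114.3, 188.8]
tool_rot: [-3.139, -0.001, -1.395]
ft_force: [-1.4, -1.5, -3.5]
width: 0.312
```

```bash
python3 -c "
from plan import *
delta([476.9,114.5,150],-1.406)"
```

```text
t 8.15 pos [479.4 114.3 188.8] rot [-3.1393e+00 -5.0000e-04 -1.3953e+00] F [-1.4  -1.45 -3.46] w 0.312
 tool shift mm [-0.7  2.5 38.8]  units total [-0.023  0.083  1.293]  rows>= 1.29
 turn units total [-0.0015 -0.0003  0.0068]  rows>= 0.09
```

servo_tool(rows=[[[-0.02, 0.08, 0.3], [-0.0015, 0, 0.007]], [[0, 0, 0.4], [0, 0, 0]], [[0, 0, 0.4], [0, 0, 0]], [[0, 0, 0.15], [0, 0, 0]], [[0, 0, 0], [0, 0, 0]]])

```text
t: 8.57
ee_pos: [476.3, 119.1, 146.5]
tool_rot: [3.14, 0.0, -1.396]
ft_force: [-0.3, 1.0, -3.3]
width: 0.319
```

```bash
python3 -c "
from plan import *
delta([476.9,114.5,142],-1.406)"
```

```text
t 8.57 pos [476.3 119.1 146.5] rot [ 3.1397e+00  2.0000e-04 -1.3961e+00] F [-0.25  1.04 -3.29] w 0.319
 tool shift mm [4.6 0.2 4.5]  units total [0.153 0.007 0.151]  rows>= 0.15
 turn units total [0.0012 0.0001 0.0063]  rows>= 0.08
```

servo_tool(rows=[[[0.15, 0, 0], [0.001, 0, 0.007]], [[0.05, 0, 0.05], [0, 0, 0.005]], [[0, 0, 0.05], [0, 0, 0]], [[0, 0, 0], [0, 0, 0]]])

```text
t: 8.9
ee_pos: [476.9, 112.7, 143.7]
tool_rot: [3.141, 0.0, -1.416]
ft_force: [0.5, 0.2, -4.0]
width: 0.313
```

```bash
python3 -c "
from plan import *
delta([476.9,114.5,140],-1.406)"
```

```text
t 8.9 pos [476.9 112.7 143.7] rot [ 3.1412e+00  1.0000e-04 -1.4159e+00] F [ 0.47  0.24 -3.96] w 0.313
 tool shift mm [-1.7 -0.3  3.7]  units total [-0.058 -0.01   0.125]  rows>= 0.12
 turn units total [ 0.0002  0.0001 -0.0063]  rows>= 0.08
```

servo_tool(rows=[[[0, 0, 0.08], [0, 0, -0.006]], [[0, 0, 0.08], [0, 0, 0]], [[0, 0, 0], [0, 0, 0]]])

```text
t: 9.15
ee_pos: [477.4, 112.6, 139.4]
tool_rot: [-3.14, 0.0, -1.406]
ft_force: [-0.3, 0.3, -2.4]
width: 0.316
```

servo_tool(rows=[[[0, 0, 0.05], [0, 0, 0]], [[0, 0, 0], [0, 0, 0]]])

```text
t: 9.32
ee_pos: [477.5, 112.6, 137.8]
tool_rot: [-3.14, 0.0, -1.406]
ft_force: [-0.3, 0.6, -2.8]
width: 0.315
```

servo_tool(rows=[[[0, 0, 0.05], [0, 0, 0]], [[0, 0, 0], [0, 0, 0]]])

```text
t: 9.48
ee_pos: [477.5, 112.6, 136.2]
tool_rot: [-3.14, 0.0, -1.406]
ft_force: [-0.4, 0.6, -2.9]
width: 0.314
```

servo_tool(rows=[[[0, 0, 0.04], [0, 0, 0]], [[0, 0, 0], [0, 0, 0]]])

```text
t: 9.65
ee_pos: [477.8, 112.7, 135.1]
tool_rot: [-3.139, 0.0, -1.406]
ft_force: [-2.3, 0.2, 2.6]
width: 0.31
```

servo_tool(rows=[[[0, 0, 0.04], [0, 0, 0]], [[0, 0, 0], [0, 0, 0]]])

```text
t: 9.82
ee_pos: [478.0, 112.7, 134.5]
tool_rot: [-3.139, -0.0, -1.406]
ft_force: [-3.1, -1.2, 7.3]
width: 0.311
```

servo_tool(rows=[[[0, 0, 0.04], [0, 0, 0]], [[0, 0, 0], [0, 0, 0]]])

```text
t: 9.98
ee_pos: [477.9, 112.7, 133.9]
tool_rot: [-3.138, -0.0, -1.406]
ft_force: [-2.1, -0.8, 5.9]
width: 0.309
```

servo_tool(rows=[[[0, 0, 0.05], [0, 0, 0]]])

```text
t: 10.07
ee_pos: [478.0, 112.7, 132.9]
tool_rot: [-3.138, -0.0, -1.406]
ft_force: [-2.9, -1.2, 10.2]
width: 0.309
```

servo_tool(rows=[[[0, 0, 0.05], [0, 0, 0]]])

```text
t: 10.15
ee_pos: [477.9, 112.7, 131.8]
tool_rot: [-3.138, -0.0, -1.405]
ft_force: [-3.1, -0.6, 8.9]
width: 0.312
```

servo_tool(rows=[[[0, 0, 0], [0, 0, 0]]])

```text
t: 10.23
ee_pos: [477.9, 112.7, 132.0]
tool_rot: [-3.137, -0.0, -1.405]
ft_force: [-2.0, -0.7, 7.0]
width: 0.314
```

servo_tool(rows=[[[0, 0, 0.05], [0, 0, 0]], [[0, 0, 0.05], [0, 0, 0]]])

```text
t: 10.4
ee_pos: [478.0, 112.7, 130.1]
tool_rot: [-3.136, -0.0, -1.405]
ft_force: [-5.5, -0.5, 20.4]
width: 0.315
```

servo_tool(rows=[[[0, 0, 0.05], [0, 0, 0]]])

```text
t: 10.48
ee_pos: [478.2, 112.7, 129.4]
tool_rot: [-3.136, -0.0, -1.405]
ft_force: [-6.5, -1.1, 25.6]
width: 0.31
```

servo_tool(rows=[[[0.03, 0, 0], [0, 0, 0]]])

```text
t: 10.57
ee_pos: [478.2, 112.0, 130.0]
tool_rot: [-3.135, -0.0, -1.405]
ft_force: [-5.3, -0.2, 19.7]
width: 0.313
```

servo_tool(rows=[[[0.06, 0, 0], [0, 0, 0]]])

```text
t: 10.65
ee_pos: [478.3, 110.5, 130.7]
tool_rot: [-3.135, 0.0, -1.405]
ft_force: [-5.5, 4.5, 14.7]
width: 0.31
```

servo_tool(rows=[[[0.08, 0, 0.025], [-0.002, 0, 0]], [[0.08, 0, 0.025], [-0.002, 0, 0]]])

```text
t: 10.82
ee_pos: [479.1, 106.9, 130.7]
tool_rot: [-3.14, 0.002, -1.406]
ft_force: [-3.9, 5.5, 16.2]
width: 0.309
```

servo_tool(rows=[[[0.08, 0, 0.025], [0, 0, 0]], [[0.08, 0, 0.025], [0, 0, 0]]])

```text
t: 10.98
ee_pos: [479.9, 103.1, 130.5]
tool_rot: [-3.139, 0.004, -1.406]
ft_force: [-5.0, 2.5, 16.9]
width: 0.311
```

servo_tool(rows=[[[0.1, 0.02, 0.025], [0, 0, 0]], [[0.1, 0.02, 0.025], [0, -0.001, 0]]])

```text
t: 11.15
ee_pos: [480.3, 97.4, 130.5]
tool_rot: [-3.137, 0.006, -1.406]
ft_force: [-2.7, 1.1, 16.9]
width: 0.314
```

servo_tool(rows=[[[0.1, 0.02, 0.025], [0, 0, 0]], [[0.1, 0, 0.025], [0, -0.001, 0]]])

```text
t: 11.32
ee_pos: [481.4, 91.5, 130.6]
tool_rot: [-3.134, 0.008, -1.406]
ft_force: [-5.9, 0.2, 17.0]
width: 0.316
```

```bash
cat > chk.py <<'E'
from plan import *
s=st();p=s['ee_pos']-np.array([492.2,22.8,0]);a=np.radians(9.44)
t=-p[0]*np.sin(a)+p[1]*np.cos(a);l=p[0]*np.cos(a)+p[1]*np.sin(a)
F=s['ft_force'][2]+3.2
print("T",round(s['t'],2),"t",round(t,1),"lat",round(l,2),"Fcontact",round(F,1),"z",p[2].round(2),"unl",round(p[2]+F/10,2),"pred home",round(132.3+.0165*(91-t),2))
delta(s['ee_pos'],-1.406);print(s['ft_force'].round(1),s['ft_torque'].round(2))
E
python3 chk.py
```

```text
T 11.32 t 69.5 lat 0.63 Fcontact 20.2 z 130.63 unl 132.64 pred home 132.65
t 11.32 pos [481.4  91.5 130.6] rot [-3.134   0.0077 -1.4056] F [-5.94  0.22 16.97] w 0.316
 tool shift mm [0. 0. 0.]  units total [0. 0. 0.]  rows>= 0.0
 turn units total [-0.0049  0.0049  0.0002]  rows>= 0.09
[-5.9  0.2 17. ] [ 0.11  1.38 -0.  ]
```

servo_tool(rows=[[[0.1, 0.01, 0.023], [-0.003, 0.003, 0]], [[0.1, 0.01, 0.023], [-0.002, 0.003, 0]]])

```text
t: 11.48
ee_pos: [482.4, 85.5, 130.8]
tool_rot: [-3.14, -0.001, -1.406]
ft_force: [-4.7, 8.4, 17.6]
width: 0.315
```

servo_tool(rows=[[[0.1, 0, 0.023], [0, 0.001, 0]], [[0.1, 0, 0.023], [-0.002, 0.001, 0]]])

```text
t: 11.65
ee_pos: [483.5, 80.5, 131.0]
tool_rot: [-3.141, -0.003, -1.407]
ft_force: [-3.9, 5.6, 16.3]
width: 0.313
```

```bash
python3 chk.py
```

```text
T 11.65 t 58.4 lat 0.92 Fcontact 19.5 z 130.96 unl 132.92 pred home 132.84
t 11.65 pos [483.5  80.5 131. ] rot [-3.1411e+00 -2.7000e-03 -1.4069e+00] F [-3.89  5.55 16.34] w 0.313
 tool shift mm [0. 0. 0.]  units total [0. 0. 0.]  rows>= 0.0
 turn units total [-0.0003 -0.0017 -0.0006]  rows>= 0.02
[-3.9  5.6 16.3] [ 1.12  1.04 -0.07]
```

servo_tool(rows=[[[0.1, 0.02, 0.025], [-0.001, 0, 0]], [[0.1, 0.02, 0.025], [-0.001, 0, 0]], [[0.1, 0.01, 0.023], [-0.001, 0, 0]]])

```text
t: 11.9
ee_pos: [484.9, 72.1, 131.2]
tool_rot: [3.142, -0.002, -1.407]
ft_force: [-4.2, 0.8, 15.0]
width: 0.313
```

servo_tool(rows=[[[0.1, 0.01, 0.023], [-0.001, 0.001, 0]], [[0.1, 0.01, 0.023], [-0.001, 0.001, 0]]])

```text
t: 12.07
ee_pos: [485.9, 66.0, 131.3]
tool_rot: [3.14, -0.005, -1.407]
ft_force: [-3.1, 1.0, 14.3]
width: 0.312
```

```bash
python3 chk.py
```

```text
T 12.07 t 43.7 lat 0.85 Fcontact 17.5 z 131.32 unl 133.07 pred home 133.08
t 12.07 pos [485.9  66.  131.3] rot [ 3.1404 -0.0051 -1.4069] F [-3.06  0.98 14.32] w 0.312
 tool shift mm [0. 0. 0.]  units total [0. 0. 0.]  rows>= 0.0
 turn units total [ 0.0007 -0.0033 -0.0005]  rows>= 0.04
[-3.1  1.  14.3] [ 0.15  0.8  -0.06]
```

Following the line well; press slightly more and continue.

servo_tool(rows=[[[0.1, 0.02, 0.028], [0, -0.003, 0]], [[0.1, 0.02, 0.026], [0, 0, 0]]])

```text
t: 12.23
ee_pos: [486.6, 59.9, 131.3]
tool_rot: [-3.14, -0.001, -1.407]
ft_force: [-3.4, 3.4, 17.4]
width: 0.31
```

servo_tool(rows=[[[0.1, 0.01, 0.026], [-0.001, 0, 0]], [[0.1, 0.01, 0.026], [-0.001, 0, 0]]])

```text
t: 12.4
ee_pos: [487.6, 54.6, 131.3]
tool_rot: [-3.141, 0.001, -1.407]
ft_force: [-4.0, 5.3, 18.6]
width: 0.315
```

```bash
python3 chk.py
```

```text
T 12.4 t 32.1 lat 0.63 Fcontact 21.8 z 131.31 unl 133.49 pred home 133.27
t 12.4 pos [487.6  54.6 131.3] rot [-3.1407e+00  1.0000e-03 -1.4074e+00] F [-4.05  5.33 18.57] w 0.315
 tool shift mm [0. 0. 0.]  units total [0. 0. 0.]  rows>= 0.0
 turn units total [-0.0006  0.0006 -0.0009]  rows>= 0.02
[-4.   5.3 18.6] [ 1.21  0.88 -0.01]
```

servo_tool(rows=[[[0.1, 0.01, 0.024], [-0.001, 0, 0]], [[0.1, 0.01, 0.024], [-0.001, 0, 0]]])

```text
t: 12.57
ee_pos: [488.6, 49.0, 131.5]
tool_rot: [-3.141, 0.002, -1.408]
ft_force: [-3.7, -0.0, 16.0]
width: 0.312
```

servo_tool(rows=[[[0.1, 0.01, 0.024], [0, 0, 0]], [[0.1, 0.01, 0.024], [-0.001, 0, 0]]])

```text
t: 12.73
ee_pos: [489.5, 42.9, 131.5]
tool_rot: [-3.141, 0.002, -1.408]
ft_force: [-4.3, 0.7, 16.4]
width: 0.313
```

servo_tool(rows=[[[0.1, 0.01, 0.024], [0, 0, 0]], [[0.1, 0.01, 0.024], [0, 0, 0]]])

```text
t: 12.9
ee_pos: [490.4, 36.8, 131.6]
tool_rot: [-3.139, 0.001, -1.407]
ft_force: [-5.0, 1.1, 17.1]
width: 0.318
```

```bash
python3 chk.py
```

```text
T 12.9 t 14.1 lat 0.55 Fcontact 20.3 z 131.61 unl 133.63 pred home 133.57
t 12.9 pos [490.4  36.8 131.6] rot [-3.1392e+00  1.4000e-03 -1.4074e+00] F [-5.01  1.09 17.09] w 0.318
 tool shift mm [0. 0. 0.]  units total [0. 0. 0.]  rows>= 0.0
 turn units total [-0.0016  0.0009 -0.0009]  rows>= 0.03
[-5.   1.1 17.1] [ 0.11  1.02 -0.02]
```

servo_tool(rows=[[[0.1, 0.01, 0.024], [-0.001, 0, 0]], [[0.1, 0.01, 0.024], [-0.001, 0, 0]]])

```text
t: 13.07
ee_pos: [491.2, 31.1, 131.7]
tool_rot: [-3.14, 0.002, -1.408]
ft_force: [-4.3, 7.6, 17.8]
width: 0.316
```

servo_tool(rows=[[[0.1, 0.01, 0.024], [0, 0, 0]], [[0.1, 0.01, 0.024], [-0.001, 0, 0]]])

```text
t: 13.23
ee_pos: [492.2, 25.7, 131.8]
tool_rot: [-3.14, 0.003, -1.408]
ft_force: [-3.1, 3.1, 17.8]
width: 0.314
```

servo_tool(rows=[[[0.1, 0.01, 0.024], [0, 0, 0]], [[0.1, 0.01, 0.024], [0, 0, 0]]])

```text
t: 13.4
ee_pos: [493.1, 19.8, 131.9]
tool_rot: [-3.138, 0.003, -1.408]
ft_force: [-4.4, -0.0, 16.7]
width: 0.316
```

```bash
python3 chk.py
```

```text
T 13.4 t -3.1 lat 0.35 Fcontact 19.9 z 131.91 unl 133.91 pred home 133.85
t 13.4 pos [493.1  19.8 131.9] rot [-3.1376  0.0034 -1.4082] F [-4.390e+00 -1.000e-02  1.674e+01] w 0.316
 tool shift mm [0. 0. 0.]  units total [0. 0. 0.]  rows>= 0.0
 turn units total [-0.0026  0.0022 -0.0014]  rows>= 0.05
[-4.4 -0.  16.7] [ 0.1   1.1  -0.07]
```

servo_tool(rows=[[[0.1, 0.01, 0.024], [-0.002, 0.002, -0.001]], [[0.1, 0.01, 0.024], [-0.001, 0, 0]]])

```text
t: 13.57
ee_pos: [494.1, 13.5, 132.0]
tool_rot: [-3.14, -0.0, -1.407]
ft_force: [-3.3, 0.4, 16.4]
width: 0.313
```

servo_tool(rows=[[[0.1, 0.01, 0.024], [0, 0, 0]], [[0.1, 0.01, 0.024], [-0.001, 0, 0]]])

```text
t: 13.73
ee_pos: [495.0, 7.5, 132.1]
tool_rot: [-3.14, -0.0, -1.407]
ft_force: [-4.7, 8.5, 17.0]
width: 0.312
```

servo_tool(rows=[[[0.1, 0.01, 0.024], [0, 0, 0]], [[0.1, 0.01, 0.024], [-0.001, 0, 0]]])

```text
t: 13.9
ee_pos: [495.8, 2.3, 132.2]
tool_rot: [-3.139, 0.001, -1.407]
ft_force: [-1.9, 4.5, 17.8]
width: 0.31
```

```bash
python3 chk.py
```

```text
T 13.9 t -20.8 lat 0.17 Fcontact 21.0 z 132.19 unl 134.29 pred home 134.15
t 13.9 pos [495.8   2.3 132.2] rot [-3.1393e+00  1.2000e-03 -1.4072e+00] F [-1.89  4.51 17.81] w 0.31
 tool shift mm [0. 0. 0.]  units total [0. 0. 0.]  rows>= 0.0
 turn units total [-0.0015  0.0008 -0.0007]  rows>= 0.02
[-1.9  4.5 17.8] [ 1.01  0.74 -0.09]
```

servo_tool(rows=[[[0.1, 0, 0.024], [-0.001, 0.001, 0]], [[0.1, 0, 0.024], [-0.001, 0, 0]]])

```text
t: 14.07
ee_pos: [497.1, -3.5, 132.3]
tool_rot: [-3.141, -0.0, -1.407]
ft_force: [-4.8, 0.3, 16.0]
width: 0.311
```

servo_tool(rows=[[[0.1, 0, 0.024], [0, 0, 0]], [[0.1, 0.01, 0.024], [-0.001, 0, 0]]])

```text
t: 14.23
ee_pos: [497.9, -9.6, 132.3]
tool_rot: [-3.141, -0.0, -1.407]
ft_force: [-4.2, 0.9, 17.1]
width: 0.31
```

servo_tool(rows=[[[0.1, 0, 0.024], [0, 0, 0]], [[0.1, 0.01, 0.024], [-0.001, 0, 0]]])

```text
t: 14.4
ee_pos: [498.9, -15.8, 132.4]
tool_rot: [-3.141, -0.001, -1.407]
ft_force: [-4.1, 0.1, 16.7]
width: 0.314
```

```bash
python3 chk.py
```

```text
T 14.4 t -39.2 lat 0.32 Fcontact 19.9 z 132.39 unl 134.39 pred home 134.45
t 14.4 pos [498.9 -15.8 132.4] rot [-3.1414e+00 -1.0000e-03 -1.4068e+00] F [-4.07  0.12 16.71] w 0.314
 tool shift mm [0. 0. 0.]  units total [0. 0. 0.]  rows>= 0.0
 turn units total [-0.0001 -0.0006 -0.0005]  rows>= 0.01
[-4.1  0.1 16.7] [0.1  0.93 0.06]
```

servo_tool(rows=[[[0.1, 0, 0.024], [0, 0, 0]], [[0.1, 0.01, 0.024], [-0.001, 0, 0]]])

```text
t: 14.57
ee_pos: [499.7, -21.4, 132.5]
tool_rot: [3.141, -0.0, -1.407]
ft_force: [-3.5, 6.7, 18.2]
width: 0.313
```

servo_tool(rows=[[[0.1, 0, 0.024], [0, 0, 0]], [[0.1, 0.01, 0.024], [-0.001, 0, 0]]])

```text
t: 14.73
ee_pos: [500.8, -27.0, 132.6]
tool_rot: [-3.142, 0.0, -1.407]
ft_force: [-2.7, 1.4, 16.6]
width: 0.316
```

servo_tool(rows=[[[0.1, 0, 0.024], [0, 0, 0]], [[0.1, 0.01, 0.024], [0, 0, 0]]])

```text
t: 14.9
ee_pos: [501.8, -33.1, 132.7]
tool_rot: [-3.14, 0.0, -1.407]
ft_force: [-4.2, 0.2, 17.0]
width: 0.315
```

```bash
python3 chk.py
```

```text
T 14.9 t -56.7 lat 0.27 Fcontact 20.2 z 132.73 unl 134.74 pred home 134.74
t 14.9 pos [501.8 -33.1 132.7] rot [-3.1401e+00  1.0000e-04 -1.4073e+00] F [-4.22  0.16 16.98] w 0.315
 tool shift mm [0. 0. 0.]  units total [0. 0. 0.]  rows>= 0.0
 turn units total [-0.0009  0.     -0.0008]  rows>= 0.02
[-4.2  0.2 17. ] [ 0.13  1.05 -0.01]
```

servo_tool(rows=[[[0.1, 0, 0.024], [-0.001, 0, 0]], [[0.1, 0.01, 0.024], [-0.001, 0, 0]]])

```text
t: 15.07
ee_pos: [502.8, -39.5, 132.8]
tool_rot: [3.141, -0.001, -1.407]
ft_force: [-3.7, 0.1, 17.2]
width: 0.311
```

servo_tool(rows=[[[0.1, 0, 0.024], [0, 0, 0]], [[0.1, 0.01, 0.024], [-0.001, 0, 0]]])

```text
t: 15.23
ee_pos: [503.6, -45.3, 132.9]
tool_rot: [3.141, -0.0, -1.407]
ft_force: [-3.4, 7.5, 17.9]
width: 0.317
```

servo_tool(rows=[[[0.1, 0, 0.024], [0, 0, 0]], [[0.1, 0.01, 0.024], [0, 0, 0]]])

```text
t: 15.4
ee_pos: [504.6, -50.7, 133.0]
tool_rot: [-3.141, 0.001, -1.408]
ft_force: [-3.9, 2.8, 17.3]
width: 0.314
```

servo_tool(rows=[[[0.1, 0, 0.024], [0, 0, 0]], [[0.1, 0.01, 0.024], [0, 0, 0]]])

```text
t: 15.57
ee_pos: [505.5, -56.7, 133.1]
tool_rot: [-3.139, 0.0, -1.407]
ft_force: [-4.9, 0.6, 16.3]
width: 0.317
```

```bash
python3 chk.py
```

```text
T 15.57 t -80.7 lat 0.11 Fcontact 19.5 z 133.11 unl 135.07 pred home 135.13
t 15.57 pos [505.5 -56.7 133.1] rot [-3.1391e+00  3.0000e-04 -1.4074e+00] F [-4.9   0.58 16.33] w 0.317
 tool shift mm [0. 0. 0.]  units total [0. 0. 0.]  rows>= 0.0
 turn units total [-0.0016  0.0002 -0.0009]  rows>= 0.02
[-4.9  0.6 16.3] [ 0.12  1.01 -0.  ]
```

servo_tool(rows=[[[0.1, 0, 0.024], [-0.001, 0, 0]], [[0.1, 0.01, 0.024], [-0.001, 0, 0]]])

```text
t: 15.73
ee_pos: [506.6, -63.1, 133.3]
tool_rot: [-3.141, -0.0, -1.407]
ft_force: [-3.2, 0.6, 16.8]
width: 0.319
```

servo_tool(rows=[[[0.1, 0, 0.024], [0, 0, 0]], [[0.1, 0.01, 0.024], [0, 0, 0]]])

```text
t: 15.9
ee_pos: [507.6, -69.5, 133.4]
tool_rot: [-3.139, -0.001, -1.407]
ft_force: [-3.7, 0.6, 17.0]
width: 0.315
```

```bash
python3 chk.py
python3 - <<'E'
from plant import viewer
from h import *
s=viewer.snapshot("top");np.savez("top5.npz",**s);W=cloud(s);z=W[...,2]
W0=cloud(load("top4.npz"))
for i in range(1,9):
    t=-91+26*(i-1);p=np.array([490.9-.164*t,22.6+.9865*t]);o=[]
    for w in (W0,W):
        q=(np.hypot(w[...,0]-p[0],w[...,1]-p[1])<8)&(w[...,2]>40)&(w[...,2]<80);o+=[q.sum(),np.round(np.median(w[...,2][q]),1) if q.any() else None]
    print(i,o,"home pred",round(53.1+4+.0165*(91-t),1))
cv2.imwrite("pics/top5.png",cv2.resize(s["frame"][150:270,180:400,::-1],None,fx=3,fy=3))
E
```

```text
T 15.9 t -93.6 lat 0.05 Fcontact 20.2 z 133.36 unl 135.38 pred home 135.35
t 15.9 pos [507.6 -69.5 133.4] rot [-3.1394e+00 -1.3000e-03 -1.4071e+00] F [-3.72  0.61 16.97] w 0.315
 tool shift mm [0. 0. 0.]  units total [0. 0. 0.]  rows>= 0.0
 turn units total [-0.0014 -0.0008 -0.0007]  rows>= 0.02
[-3.7  0.6 17. ] [0.06 1.02 0.05]
1 [np.int64(30), np.float64(64.4), np.int64(0), None] home pred 60.1
2 [np.int64(30), np.float64(63.6), np.int64(0), None] home pred 59.7
3 [np.int64(30), np.float64(63.9), np.int64(0), None] home pred 59.2
4 [np.int64(29), np.float64(63.6), np.int64(1), np.float64(56.1)] home pred 58.8
5 [np.int64(32), np.float64(62.3), np.int64(30), np.float64(57.4)] home pred 58.4
6 [np.int64(30), np.float64(62.2), np.int64(30), np.float64(56.8)] home pred 58.0
7 [np.int64(32), np.float64(62.2), np.int64(29), np.float64(56.0)] home pred 57.5
8 [np.int64(32), np.float64(60.9), np.int64(31), np.float64(56.3)] home pred 57.1
```

View pics/top5.png

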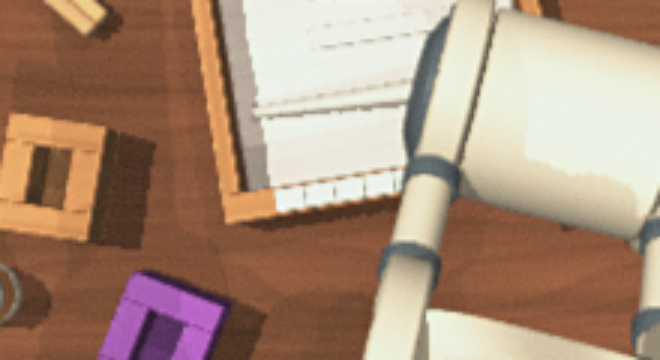

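servo_tool(rows=[[[0, 0, -0.2], [-0.001, 0, 0]], [[0, 0, -0.6], [0, 0, 0]], [[0, 0, -0.9], [0, 0, 0]], [[0, 0, -0.6], [0, 0, 0]], [[0, 0, 0], [0, 0, 0]]])

```text
t: 16.37
ee_pos: [506.7, -70.0, 204.7]
tool_rot: [3.139, -0.0, -1.408]
ft_force: [0.8, 0.6, -3.4]
width: 0.311
```

```bash
python3 -c "
from plan import *
delta([398,53,199],-1.37)"
```

```text
t 16.37 pos [506.7 -70.  204.7] rot [ 3.1394e+00 -4.0000e-04 -1.4077e+00] F [ 0.76  0.65 -3.4 ] w 0.311
 tool shift mm [-139.    87.3    5.8]  units total [-4.633  2.909  0.193]  rows>= 4.63
 turn units total [ 0.0014 -0.0002 -0.024 ]  rows>= 0.3
```

servo_tool(rows=[[[-0.4, 0.4, 0], [0, 0, 0]], [[-0.8, 0.7, 0], [0, 0, 0]], [[-0.9, 0.6, 0.1], [0, 0, 0]], [[-0.9, 0.5, 0.1], [0, 0, 0]], [[-0.9, 0.5, 0], [0, 0, 0]], [[-0.6, 0.2, 0], [0, 0, 0]], [[0, 0, 0], [0, 0, 0]]])

```text
t: 16.95
ee_pos: [393.8, 51.8, 195.3]
tool_rot: [3.14, -0.002, -1.411]
ft_force: [0.8, -0.5, -2.7]
width: 0.317
```

Run:
```python
from plant import viewer
from h import *
from plan import *
delta([398,53,199],-1.37)
s=viewer.snapshot("wrist");np.savez("wrist6.npz",**s);W=cloud(s);z=W[...,2]
W0=cloud(load("wrist4.npz"));zz=[]
def med(w,t):
    p=np.array([490.9-.164*t,22.6+.9865*t]);q=(np.hypot(w[...,0]-p[0],w[...,1]-p[1])<8)&(w[...,2]>40)&(w[...,2]<80);return np.round(np.median(w[...,2][q]),2) if q.any() else None
for t in [-130,-120,-91,-65,-39,-13,13,39,65,91,120,130]: print(t,med(W0,t),med(W,t),"home pred",round(57.1+.0165*(91-t),1))
cv2.imwrite("pics/wrist6.png",s["frame"][:,:,::-1])
```

```text
t 16.95 pos [393.8  51.8 195.3] rot [ 3.1402e+00 -1.7000e-03 -1.4115e+00] F [ 0.77 -0.54 -2.65] w 0.317
 tool shift mm [-0.5 -4.3 -3.7]  units total [-0.017 -0.143 -0.125]  rows>= 0.14
 turn units total [ 0.0009 -0.0011 -0.0264]  rows>= 0.33
-130 57.95 57.93 home pred 60.7
-120 57.75 57.81 home pred 60.6
-91 64.68 61.26 home pred 60.1
-65 63.88 60.76 home pred 59.7
-39 64.07 60.41 home pred 59.2
-13 63.43 59.91 home pred 58.8
13 62.88 59.56 home pred 58.4
39 63.12 59.01 home pred 58.0
65 62.01 58.58 home pred 57.5
91 61.36 58.14 home pred 57.1
120 53.67 53.72 home pred 56.6
130 53.51 53.52 home pred 56.5
```

View pics/wrist6.png

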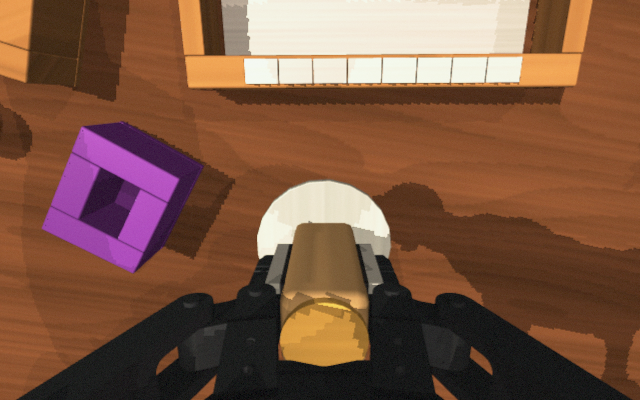

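Run:
```python
from h import *
from scipy.optimize import least_squares
from scipy.spatial.transform import Rotation as R
s=load("wrist6.npz");f=s["frame"];hsv=cv2.cvtColor(f,cv2.COLOR_RGB2HSV)
m=((hsv[...,1]<50)&(f[...,0]>130)).astype(np.uint8); m[:170]=0
pts=np.array([(u,np.nonzero(m[:240,u])[0][0]) for u in range(268,382,3) if m[:240,u].any()])
P=rayplane(s,pts,195.3-75.2+55)
r=least_squares(lambda p:np.hypot(P[:,0]-p[0],P[:,1]-p[1])-34,[394,50],loss='soft_l1')
print("guard z",np.nanmedian(cloud(s)[...,2][200:215,300:350])-195.3,"in tool",R.from_euler('xyz',[3.1402,-.0017,-1.4115]).inv().apply(np.r_[r.x-[393.8,51.8],0]))
s=load("top5.npz");W=cloud(s);x,y,z=np.moveaxis(W,2,0)
reg=(abs(x-495)<75)&(abs(y-320)<60)&(z>48)&(z<72);m=cv2.morphologyEx(reg.astype(np.uint8),cv2.MORPH_OPEN,np.ones((3,3)))
v,u=np.nonzero(m);P=rayplane(s,np.c_[u,v],60);b=rect(P);print("block",b)
# pocket: non-top pixels inside block
T=np.radians(b[2]-90);c=b[0]
P=rayplane(s,np.stack(np.meshgrid(np.arange(640),np.arange(400)),-1).reshape(-1,2),60)
L=(P[:,:2]-c)@np.array([[np.cos(T),-np.sin(T)],[np.sin(T),np.cos(T)]])
q=(abs(L[:,0])<34)&(abs(L[:,1])<26)&~(reg.ravel());Q=P[q];print("pocket",q.sum(),rect(Q),Q.mean(0))
```

```text
guard z -19.723353731549594 in tool [-4.03328840e-01  1.14075388e+00  9.03015662e-04]
block (array([495.5, 318.6]), array([86.5, 99.9]), 81.27)
pocket 236 (array([495.5, 318.5]), array([30.5, 50.9]), 81.7) [495.48606111 318.38596249  60.        ]
```

servo_tool(rows=[[[-0.3, 0, -0.3], [0, 0, 0]], [[-0.8, -0.45, -0.3], [0, 0, 0]], [[-1, -0.55, 0], [0, 0, 0]], [[-1, -0.55, 0], [0, 0, 0]], [[-1, -0.55, 0], [0, 0, 0]], [[-1, -0.55, 0], [0, 0, 0]], [[-1, -0.55, 0], [0, 0, 0]], [[-1, -0.55, 0], [0, 0, 0]]])

```text
t: 17.67
ee_pos: [477.1, 281.6, 209.8]
tool_rot: [3.139, -0.005, -1.418]
ft_force: [1.1, -1.1, -4.0]
width: 0.313
```

servo_tool(rows=[[[-0.7, -0.4, 0], [0, 0, 0]], [[0, 0, 0], [0, 0, -0.079]], [[0, 0, 0], [0, 0, -0.079]], [[0, 0, 0], [0, 0, -0.079]], [[0, 0, 0], [0, 0, -0.079]], [[0, 0, 0], [0, 0, -0.079]], [[0, 0, 0], [0, 0, -0.079]], [[0, 0, 0], [0, 0, -0.079]]])

```text
t: 18.33
ee_pos: [494.9, 309.7, 202.4]
tool_rot: [3.137, -0.001, -0.542]
ft_force: [-0.4, 0.4, -3.6]
width: 0.31
```

```bash
python3 -c "
from plan import *
delta([496,321.5,180],-0.154)"
```

```text
t 18.33 pos [494.9 309.7 202.4] rot [ 3.1366e+00 -1.5000e-03 -5.4190e-01] F [-0.42  0.35 -3.61] w 0.31
 tool shift mm [ -5.2 -10.8  22.3]  units total [-0.175 -0.36   0.744]  rows>= 0.74
 turn units total [ 0.0033 -0.0003 -0.2469]  rows>= 3.1
```

servo_tool(rows=[[[0, 0, 0], [0, 0, -0.079]], [[0, 0, 0], [0, 0, -0.079]], [[0, 0, 0], [0.003, 0, -0.079]], [[0, 0, 0], [0, 0, -0.01]], [[0, -0.35, 0.4], [0, 0, 0]], [[0, 0, 0.3], [0, 0, 0]], [[0, 0, 0], [0, 0, 0]]])

```text
t: 18.92
ee_pos: [501.5, 317.4, 175.3]
tool_rot: [3.139, 0.001, -0.155]
ft_force: [-0.9, 0.2, -3.3]
width: 0.313
```

```bash
python3 -c "
from plan import *
delta([496,321.5,160],-0.154)"
```

```text
t 18.92 pos [501.5 317.4 175.3] rot [ 3.1392e+00  9.0000e-04 -1.5480e-01] F [-0.94  0.15 -3.34] w 0.313
 tool shift mm [-6.1 -3.2 15.3]  units total [-0.203 -0.107  0.509]  rows>= 0.51
 turn units total [ 0.0015  0.0006 -0.0005]  rows>= 0.02
```

servo_tool(rows=[[[-0.2, -0.1, 0], [0.001, 0, 0]], [[0, 0, 0.2], [0, 0, 0]], [[0, 0, 0.2], [0, 0, 0]], [[0, 0, 0], [0, 0, 0]]])

```text
t: 19.25
ee_pos: [495.1, 321.6, 160.8]
tool_rot: [3.14, 0.002, -0.16]
ft_force: [-0.8, 0.4, -3.5]
width: 0.31
```

```bash
python3 -c "
from plan import *
delta([496,321.5,145],-0.154)
from plant import viewer
import cv2
s=viewer.snapshot('wrist');np.savez('wrist7.npz',**s);cv2.imwrite('pics/wrist7.png',s['frame'][:,:,::-1])"
```

```text
t 19.25 pos [495.1 321.6 160.8] rot [ 3.1396e+00  2.4000e-03 -1.6020e-01] F [-0.84  0.4  -3.5 ] w 0.31
 tool shift mm [ 0.9 -0.1 15.8]  units total [ 0.031 -0.002  0.526]  rows>= 0.53
 turn units total [ 0.0013  0.0015 -0.004 ]  rows>= 0.06
```

View pics/wrist7.png

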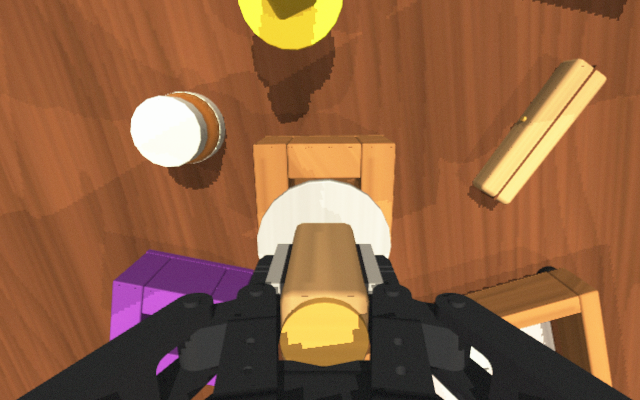

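Run:
```python
from h import *
from scipy.spatial.transform import Rotation as R
s=load("wrist7.npz");f=s["frame"]
hsv=cv2.cvtColor(f,cv2.COLOR_RGB2HSV)
W=cloud(s);z=W[...,2]
Rm=R.from_euler('xyz',[3.1396,.0024,-.1602]).inv()
for v in (155,165,175):
    us=[u for u in range(230,430) if 50<z[v,u]<70]
    a,b=us[0],us[-1]+1
    P=rayplane(s,[(a-.5,v),(b-.5,v)],60);print(v,a,b,Rm.apply(P-[495.1,321.6,60]).round(1))
c=325;vs=[v for v in range(120,182) if 50<z[v,c]<70];print(vs[0],vs[-1]);
for v in (vs[0]-.5,vs[-1]+.5): print(Rm.apply(rayplane(s,[(c,v)],60)-[495.1,321.6,60]).round(1))
```

```text
155 253 395 [[-50.5 -32.8   0.1]
 [ 49.  -32.8  -0.2]]
165 254 395 [[-50.2 -25.7   0.1]
 [ 49.4 -25.7  -0.2]]
175 254 394 [[-50.6 -18.5   0.1]
 [ 49.1 -18.5  -0.2]]
142 178
[[  0.4 -42.2  -0.1]]
[[  0.4 -16.   -0. ]]
```

servo_tool(rows=[[[0, -0.02, 0.15], [0.001, 0.001, -0.004]], [[0, 0, 0.15], [0, 0, 0]], [[0, 0, 0.1], [0, 0, 0]], [[0, 0, 0], [0, 0, 0]]])

```text
t: 19.63
ee_pos: [495.8, 322.3, 148.7]
tool_rot: [-3.141, -0.001, -0.154]
ft_force: [-0.5, 0.9, -3.0]
width: 0.309
```

```bash
python3 -c "
from plan import *
delta([495,322.3,120],-0.154)"
```

```text
t 19.63 pos [495.8 322.3 148.7] rot [-3.1409e+00 -8.0000e-04 -1.5370e-01] F [-0.46  0.87 -2.97] w 0.309
 tool shift mm [-0.8  0.2 28.7]  units total [-0.028  0.006  0.957]  rows>= 0.96
 turn units total [-0.0004 -0.0005  0.0002]  rows>= 0.01
```

servo_tool(rows=[[[-0.03, 0, 0.15], [0, 0, 0]], [[0, 0, 0.15], [0, 0, 0]], [[0, 0, 0.15], [0, 0, 0]], [[0, 0, 0.15], [0, 0, 0]]])

```text
t: 19.97
ee_pos: [495.4, 322.7, 130.0]
tool_rot: [-3.14, -0.002, -0.154]
ft_force: [0.5, 0.1, -3.0]
width: 0.312
```

servo_tool(rows=[[[0, 0, 0.15], [0, 0, 0]], [[0, 0, 0.15], [0, 0, 0]], [[0, 0, 0], [0, 0, 0]]])

```text
t: 20.22
ee_pos: [495.0, 322.4, 118.8]
tool_rot: [-3.141, -0.001, -0.154]
ft_force: [-0.5, -0.7, -3.4]
width: 0.31
```

```bash
python3 -c "
from plan import *
delta([495,322.3,86],-0.154)"
```

```text
t 20.22 pos [495.  322.4 118.8] rot [-3.1409e+00 -9.0000e-04 -1.5400e-01] F [-0.54 -0.69 -3.44] w 0.31
 tool shift mm [-0.   0.1 32.8]  units total [-0.     0.004  1.093]  rows>= 1.09
 turn units total [-0.0005 -0.0006 -0.    ]  rows>= 0.01
```

Entering the pocket freely (no side force).

servo_tool(rows=[[[0, 0, 0.15], [0, 0, 0]], [[0, 0, 0.15], [0, 0, 0]], [[0, 0, 0.15], [0, 0, 0]], [[0, 0, 0.15], [0, 0, 0]], [[0, 0, 0.15], [0, 0, 0]], [[0, 0, 0.1], [0, 0, 0]], [[0, 0, 0], [0, 0, 0]]])

```text
t: 20.8
ee_pos: [495.1, 322.4, 90.3]
tool_rot: [-3.141, -0.001, -0.154]
ft_force: [0.1, 0.5, -3.2]
width: 0.315
```

```bash
python3 -c "
from plan import *
delta([495,322.3,85.2],-0.154)"
```

```text
t 20.8 pos [495.1 322.4  90.3] rot [-3.1409e+00 -9.0000e-04 -1.5410e-01] F [ 0.05  0.46 -3.22] w 0.315
 tool shift mm [-0.1  0.2  5.1]  units total [-0.003  0.005  0.17 ]  rows>= 0.17
 turn units total [-0.0005 -0.0006 -0.    ]  rows>= 0.01
```

servo_tool(rows=[[[0, 0, 0.07], [0, 0, 0]], [[0, 0, 0.05], [0, 0, 0]], [[0, 0, 0], [0, 0, 0]]])

```text
t: 21.05
ee_pos: [495.2, 322.5, 86.3]
tool_rot: [-3.141, -0.001, -0.154]
ft_force: [0.5, -1.0, -2.9]
width: 0.314
```

servo_tool(rows=[[[0, 0, 0.03], [0, 0, 0]], [[0, 0, 0], [0, 0, 0]]])

```text
t: 21.22
ee_pos: [495.3, 322.5, 85.5]
tool_rot: [-3.141, -0.001, -0.154]
ft_force: [-0.4, 0.8, -3.1]
width: 0.311
```

servo_tool(rows=[[[0, 0, 0.025], [0, 0, 0]], [[0, 0, 0], [0, 0, 0]]])

```text
t: 21.38
ee_pos: [495.5, 322.7, 85.1]
tool_rot: [-3.14, -0.002, -0.154]
ft_force: [-0.4, -0.3, -2.6]
width: 0.311
```

servo_tool(rows=[[[0, 0, 0.025], [0, 0, 0]], [[0, 0, 0], [0, 0, 0]]])

```text
t: 21.55
ee_pos: [495.6, 322.7, 85.1]
tool_rot: [-3.14, -0.002, -0.154]
ft_force: [1.0, 0.8, -3.2]
width: 0.309
```

servo_tool(rows=[[[0, 0, 0.025], [0, 0, 0]], [[0, 0, 0], [0, 0, 0]]])

```text
t: 21.72
ee_pos: [495.8, 322.8, 85.0]
tool_rot: [-3.139, -0.003, -0.154]
ft_force: [0.4, 1.0, -4.1]
width: 0.314
```

servo_tool(rows=[[[0, 0, 0.05], [0, 0, 0]], [[0, 0, 0.03], [0, 0, 0]]])

```text
t: 21.88
ee_pos: [495.9, 322.8, 84.9]
tool_rot: [-3.139, -0.004, -0.154]
ft_force: [-4.7, -3.2, 13.7]
width: 0.312
```

servo_tool(rows=[[[0, 0, 0.04], [0, 0, 0]], [[0, 0, 0.02], [0, 0, 0]]])

```text
t: 22.05
ee_pos: [495.9, 322.8, 84.9]
tool_rot: [-3.138, -0.005, -0.154]
ft_force: [-2.1, -1.4, 2.3]
width: 0.313
```

servo_tool(rows=[[[0, 0, 0], [0, 0, 0]], [[0, 0, 0], [0, 0, 0]], [[0, 0, 0], [0, 0, 0]], [[0, 0, 0], [0, 0, 0]], [[0, 0, 0], [0, 0, 0]], [[0, 0, 0], [0, 0, 0]]], claw=-1)

```text
t: 22.55
ee_pos: [496.6, 323.2, 84.9]
tool_rot: [-3.137, -0.006, -0.154]
ft_force: [-0.3, 0.4, -0.6]
width: 0.998
```

servo_tool(rows=[[[0, 0, -0.2], [0, 0, 0]], [[0, 0, -0.4], [0, 0, 0]], [[0, 0, -0.6], [0, 0, 0]], [[0, 0, -0.8], [0, 0, 0]], [[0, 0, -0.8], [0, 0, 0]], [[0, 0, -0.8], [0, 0, 0]], [[0, 0, -0.5], [0, 0, 0]]])

```text
t: 23.13
ee_pos: [493.6, 321.6, 211.1]
tool_rot: [3.141, 0.001, -0.154]
ft_force: [0.4, -0.1, 1.0]
width: 1.0
```

servo_tool(rows=[[[0, 1, 0], [0, 0, 0]], [[0, 1, 0], [0, 0, 0]], [[0, 1, 0], [0, 0, 0]], [[0, 0, 0], [0, 0, 0]]])

```text
t: 23.47
ee_pos: [481.2, 232.2, 217.5]
tool_rot: [-3.137, -0.008, -0.15]
ft_force: [1.0, 0.4, -0.4]
width: 1.001
```

Run:
```python
from plant import viewer
from h import *
from plan import *
delta([468,233,233],-0.153)
s=viewer.snapshot("wrist");np.savez("wrist8.npz",**s);W=cloud(s);f=s["frame"];hsv=cv2.cvtColor(f,cv2.COLOR_RGB2HSV)
cv2.imwrite("pics/wrist8.png",f[:,:,::-1])
x,y,z=np.moveaxis(W,2,0)
m=((abs(x-495)<45)&(abs(y-320)<40)&(z>120)); v,u=np.nonzero(m);P=rayplane(s,np.c_[u,v],135);print("handle",len(u),rect(P),np.nanmedian(z[m]))
m=((abs(x-495)<50)&(abs(y-320)<45)&(hsv[...,1]<50)&(z>50)&(z<80)); v,u=np.nonzero(m);P=rayplane(s,np.c_[u,v],65);c,r=cv2.minEnclosingCircle(P[:,:2].astype(np.float32));print("guard",len(u),np.round(c,1),r,"z",np.median(z[m]))
w0=load("wrist2.npz");W0=cloud(w0);h0=cv2.cvtColor(w0["frame"],cv2.COLOR_RGB2HSV)
m=((abs(W0[...,0]-495)<50)&(abs(W0[...,1]-320)<45)&(h0[...,1]<50)&(W0[...,2]>50)&(W0[...,2]<80));print("guard z before",np.median(W0[...,2][m]))
t=viewer.snapshot("scene");cv2.imwrite("pics/scene8.png",t["frame"][:,:,::-1])
t=viewer.snapshot("top");cv2.imwrite("pics/top8.png",t["frame"][:,:,::-1])
```

```text
t 23.47 pos [481.2 232.2 217.5] rot [-3.1367 -0.008  -0.1502] F [ 1.04  0.37 -0.37] w 1.001
 tool shift mm [-13.1   1.1 -15.6]  units total [-0.436  0.035 -0.521]  rows>= 0.52
 turn units total [-0.0031 -0.0051  0.0018]  rows>= 0.08
handle 2160 (array([495.5, 321.8]), array([28., 27.]), 80.41) 137.51688760865602
guard 3483 [495.6 322. ] 33.49652099609375 z 65.25853176147098
guard z before 65.2504977944082
```

View pics/wrist8.png

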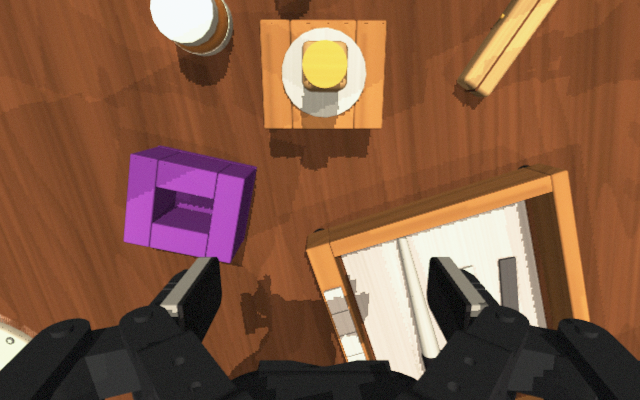

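View pics/scene8.png

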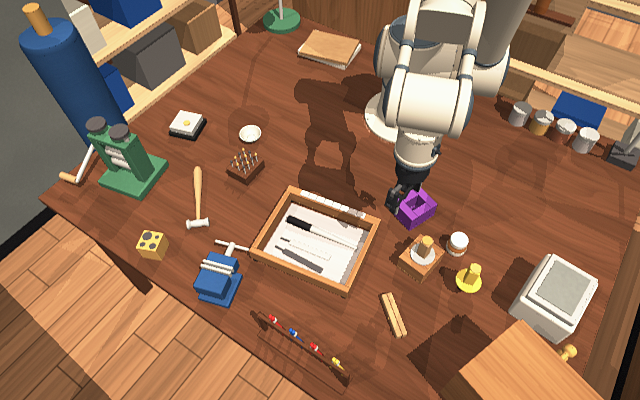

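```bash
python3 -c "
from plant import job
print(job.close_job())"
```

```text
the job is handed in; nothing more can be done
None
```

The edging is rolled down, the roller is back in its block, and the job is handed in after about 24 s of robot time. I took the steel-guarded roller from the oak block and left the yellow roller and purple block alone. I set the wheel on section 8 and rolled to section 1 in one unbroken pass.

**Contact force:** about 17–22 N while rolling. On first seating section 8 it peaked at about 29 N, close to the 30 N limit. That figure is the wrist reading plus the roller's weight.

**Edging:**
- **Depth images:** all eight head tops dropped 3–4 mm and now lie on one straight line about 4 mm above the bare rim at both ends.
- **Touch:** heights along the pass agree with that line to about 0.2 mm.
- **Disagreement:** the depth camera reads the tops about 1 mm higher than touch, evenly along the edging. It read low, known surfaces about 1 mm high as well, so I took this as camera bias.

**Roller:** it stands upright, with the guard at the same measured height as before (65.3 mm) and the handle within about 1.5 mm of where it was. It met firm contact on the block before I released it.

**Rest of the bench:** nothing else appears to have moved in the final scene picture, and the gripper was clear of everything at hand-in.

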